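# Return the check-weighed sample tins to their trays

## Robot

A 6-joint arm with a two-finger parallel gripper is mounted at the origin on the work surface. World frame = base frame: x ahead of the robot, y to its left, z up, the work surface at z = 0. Lengths are in m, angles in rad, forces in N, time in s.
With the tool pointing down it reaches from about 0.25 to 0.775 m from the base axis. Payload 4 kg.
Tool frame: the origin (TCP) lies on the centre line of the jaws, within the pads' length; the fingertips stand 8 mm ahead of it and the grasp point (between the pads) lies 11 mm behind it; z points along the fingers, y is the direction in which the jaws open and shut (so a half turn about z gives the same grasp; the last joint's range is limited). The gripper opens to 94 mm and grips with 3 to 60 N. Pads are 16 mm wide; open, the fingers measure 119 mm over their backs; the gripper's body (75 mm by 177 mm) begins 78 mm behind the grasp point.
Start: joints at [-1.325, 0.087, 1.371, -0, 1.684, -0.103], TCP at [0.188, -0.517, 0.214] pointing down, gripper open.
Joint ranges: [-3.1, 3.1], [-0.76, 2.03], [0.27, 2.55], [-1.08, 4.22], [0.17, 2.65], [-2.57, 2.57]. Speed limits (rad/s): [2.79, 2.79, 3.14, 3.14, 3.14, 3.14].

## Interface

Orientations are given as [roll, pitch, yaw] about the fixed x, y, z axes, in that order (R = Rz(yaw) Ry(pitch) Rx(roll)).
In Python, from bench import robot, cams, close_job gives the robot as it stands.
- The arm moves only by the tool arm_command, never from a script. Its argument "plan" is one flat list of numbers, 7 for each row, row after row: the shift along the tool's x, y, z in cm, then the turn, a rotation vector about the tool's x, y, z in degrees, then the closure, from 0 (fully open) to 1 (shut). A call has 1 to 8 rows; each row shifts and turns the commanded pose from where the row before left it, along the tool's axes as they then stand; what a row does not reach is not made up. A row lasts 1/8 s, in which the tool goes at most 62.5 mm and 10.7 degrees, less where a joint would pass 70% of its speed; a pose out of reach is approached as far as the arm can. A call with a gripper value outside its range is refused whole. The fingers move at their own pace and stop on an object; the grip force is fixed at half the most. Time passes only in rows, so rows that do not move let the fingers close. It gives the time, the measured TCP pose, the force and the opening at its end, in the units of the state.
- robot.get_obs(): the state, without advancing time (a new reading comes with each control period).
- cams.snapshot(name): name is "side" or "top"; returns a dict with "pixels" (384x512x3 uint8, red, green, blue), "fov_y" (degrees; the focal length in pixels is half the picture's height over the tangent of half this angle, whatever the lens; pixels are square), "cx", "cy" (the principal point, pixels), "k1" (the pictures are not rectified: a ray, as slopes to the right and down, at radius r is drawn at 1 + k1 r^2 times it, then the intrinsics apply), "camera_from_world" (4x4, takes a point from world to camera coordinates). Camera axes: x right, y up, looking along -z (the intrinsics and any distortion apply to the point x, -y, -z); pixel columns grow to the right and rows downward; lengths in m; the calibration is good to about 2 mm. A picture is of the moment at which its call begins. There is no depth.
- close_job(): hands the job in, once; it reports no verdict.
The state is a dict: "time": time; "joint_positions": joint angles; "qvel": joint speeds; "joint_torque": joint torques, N m; "tool_pos": TCP position; "ee_rot": TCP orientation; "wrist_force": force on the tool from outside, world axes, zero at the start; "wrist_torque": the same for the moment, N m; "width": finger opening in m.
Only numpy, scipy, OpenCV 4.12 (cv2) and the standard library are available. Lean on these libraries where they do the work, as an engineer would, in place of code of your own. Each camera call takes 0.05 s, during which the arm holds its last target.

## Task

The sample tins pulled for weighing wait behind the front rail of the low shelf, three in a stack and one tall one beside it. Take the stack apart and set each tin down upright, without dropping it, in the empty place of the tray that holds its own kind, centred there and in line with its neighbours, the rectangular and the oblong tin square with the row. Never tip a tin, and leave the amber jar on the table where it is.

Things in the scene. Friction and masses are not known exactly. Their poses are not given: they have to be found in the camera images.
- tin_wax: rectangular slip-lid tin with rounded corners and a dark green lid, 78 (x) x 62 (y) x 44 mm high; the lower 28 mm is bare steel, 1 mm smaller all round than the lid. Loose, about 0.18 kg. Bottom of the stack at the start, standing on the shelf. Origin: centre of its underside, z up, x along its 78 mm side.
- tin_lever: round steel lever-lid tin with a gold-coloured lid, 60 mm diameter, 40 mm high. Loose, about 0.14 kg. Middle of the stack, standing on the green lid. Origin: centre of its underside, z up.
- tin_small: small round steel tin with a red screw cap, 36 mm diameter, 46 mm high (the cap is the top 14 mm). Loose, about 0.08 kg. Top of the stack, standing on the gold lid. Origin: centre of its underside, z up.
- tin_oblong: tall oblong bare-steel tin with rounded corners, 60 (x) x 36 (y) x 98 mm high, with a screw neck and black cap (29 mm diameter, top at 116 mm, 13 mm off centre towards the tin's +x). Loose, about 0.25 kg. Stands alone on the shelf beside the stack. Origin: centre of its underside, z up, x along its 60 mm side.
- tray_wax: fixed dark steel tray, 100 mm wide (y), floor 4 mm thick, rims 10 mm high. Two green-lidded rectangular tins (their 78 mm side along x) stand in a row along its x, 94 mm between centres, with one empty place. Origin: middle of that EMPTY place, at the tray's underside (z = 0; the floor is at z = 4 mm); both tins lie towards -x of it. A centred tin has 16 mm to its neighbours; along y the place is open over the low rims.
- tray_lever: fixed dark steel tray, 100 mm wide (y), floor 4 mm thick, rims 10 mm high. Two gold-lidded round tins stand in a row along its x, 76 mm between centres, with one empty place. Origin: middle of that EMPTY place, at the tray's underside (z = 0; the floor is at z = 4 mm); a tin on either side. A centred tin has 16 mm to its neighbours; along y the place is open over the low rims.
- tray_small: fixed dark steel tray, 100 mm wide (y), floor 4 mm thick, rims 10 mm high. Three small red-capped tins stand in a row along its x, 52 mm between centres, with one empty place. Origin: middle of that EMPTY place, at the tray's underside (z = 0; the floor is at z = 4 mm); two tins lie towards -x of it, one towards +x. A centred tin has 16 mm to its neighbours; along y the place is open over the low rims.
- tray_oblong: fixed dark steel tray, 100 mm wide (y), floor 4 mm thick, rims 10 mm high. Two tall black-capped oblong tins (their 60 mm side along x) stand in a row along its x, 78 mm between centres, with one empty place. Origin: middle of that EMPTY place, at the tray's underside (z = 0; the floor is at z = 4 mm); both tins lie towards -x of it. A centred tin has 18 mm to its neighbours; along y the place is open over the low rims.
- shelf: low fixed white shelf, 124 mm deep (x), 520 mm long (y), the board's top 60 mm above the table. A 7 mm round retaining rail runs 58 mm in front (-x) of the centre, its top 92 mm above the table; behind stands a back board 45 mm high, at each end (222 mm from the centre) a cap tub 54 mm wide, 44 mm high. The tins' long sides lie about along its x. Origin: centre of its footprint, on the table.
- jar: small amber glass jar with a white cap, 42 mm diameter, 66 mm high, loose, standing on the table among the trays: to be left where it is. Origin: centre of its underside.
Mind the look-alikes: they are no part of the job. What is shaped like the tin_oblong but yellow is not meant.

How it is judged:
By the outcome, as a careful person would: the job done as asked, in the order asked, and still so for the second after the job is handed in, with the robot touching nothing.
It also fails if it takes over 125 s, if anything falls off the work surface, if the arm or the gripper's body presses on something with over 40 N, if the wrist force passes 120 N, or if a joint passes its speed limit or range.

## Working session

There is one attempt and no reset: what is moved stays moved. The work goes in short steps, Python scripts to look and compute and a tool call to move; the robot and the scene stay as the last step left them, time stands still between calls to the robot, and variables do not carry over. Pictures are saved under pics/ and viewed, and the job is handed in when it is done.

Besides the shell and the picture viewer there is one more tool, called after "Request:" as name(argument=value, ...) on one line, values as JSON. arm_command: Moves the arm, as the interface text tells. Its arguments: {"type":"object","properties":{"plan":{"type":"array","items":{"type":"number"}}},"required":["plan"]}

```bash
ls; mkdir -p pics
python3 - <<'E'
from bench import robot,cams
import cv2,numpy as np
print(robot.get_obs())
for n in("side","top"):
    s=cams.snapshot(n); print(n,{k:v for k,v in s.items() if k!='pixels'})
    np.save(f'pics/{n}0.npy',s['pixels'])
    cv2.imwrite(f'pics/{n}0.png',cv2.resize(s['pixels'][:,:,::-1],(800,600),interpolation=cv2.INTER_CUBIC))
E
```

```text
pics
{'time': 0.0, 'joint_positions': array([-1.32512055e+00,  8.79399851e-02,  1.37219142e+00, -4.36696092e-05,
        1.68359076e+00, -1.03088001e-01]), 'qvel': array([ 0.00081192, -0.00182146, -0.00145016,  0.00066194,  0.00017294,
       -0.00079302]), 'joint_torque': array([-2.06355013e-03, -3.40185857e+01, -3.02429760e+01,  7.17251678e-02,
        3.30866757e-02, -1.61875219e-04]), 'tool_pos': array([ 0.18781799, -0.51639455,  0.21234423]), 'ee_rot': array([-3.13946999e+00, -1.75965600e-04,  3.48758718e-01]), 'wrist_force': array([-1.08075644,  0.14758122,  0.0901597 ]), 'wrist_torque': array([-0.03829713, -0.04609475, -0.00478463]), 'width': 0.09396061373874548}
side {'fov_y': 47.60429043724421, 'cx': 251.06343752967052, 'cy': 194.10816211791962, 'k1': -0.12177422610753558, 'camera_from_world': array([[-0.98324915, -0.18214324, -0.00670477,  0.54913413],
       [ 0.13083519, -0.73093232,  0.66979109, -0.16361586],
       [-0.12689865,  0.6576943 ,  0.74251932, -1.08175843],
       [ 0.        ,  0.        ,  0.        ,  1.        ]])}
top {'fov_y': 42.84419757051808, 'cx': 254.70951950056556, 'cy': 192.77894409779088, 'k1': -0.15011401018914586, 'camera_from_world': array([[-1.10408646e-02, -9.99937242e-01, -1.90011324e-03,
         2.10949717e-02],
       [ 9.86097573e-01, -1.12030912e-02,  1.65789228e-01,
        -5.70442706e-01],
       [-1.65800111e-01, -4.32406255e-05,  9.86159379e-01,
        -1.34085193e+00],
       [ 0.00000000e+00,  0.00000000e+00,  0.00000000e+00,
         1.00000000e+00]])}
```

View pics/side0.png

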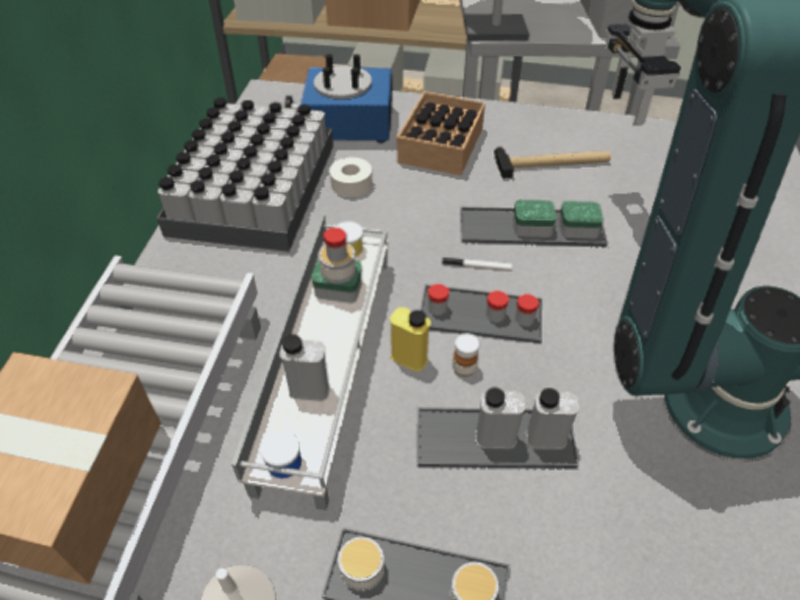

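View pics/top0.png

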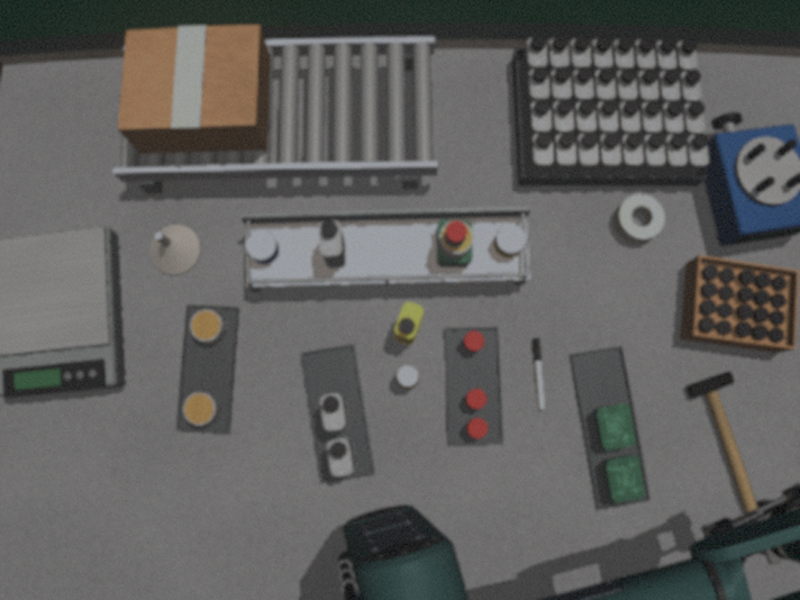

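```bash
cat > h.py <<'E'
import numpy as np,cv2
from bench import robot,cams
class V:
    def __init__(s,n,snap=None):
        d=snap or cams.snapshot(n); s.n=n; s.im=d['pixels']; h=s.im.shape[0]
        f=h/2/np.tan(np.radians(d['fov_y'])/2); s.f=f
        s.K=np.array([[f,0,d['cx']],[0,f,d['cy']],[0,0,1.]]); s.D=np.array([d['k1'],0,0,0,0.])
        M=np.diag([1,-1,-1,1.])@d['camera_from_world']; s.R=M[:3,:3]; s.t=M[:3,3]; s.c=-s.R.T@s.t
    def proj(s,P):
        P=np.atleast_2d(np.array(P,float)); return cv2.projectPoints(P,cv2.Rodrigues(s.R)[0],s.t,s.K,s.D)[0][:,0]
    def at(s,uv,z):
        uv=np.atleast_2d(np.array(uv,float)); u=cv2.undistortPoints(uv[:,None],s.K,s.D)[:,0]
        r=np.c_[u,np.ones(len(u))]@s.R; return s.c+r*((z-s.c[2])/r[:,2])[:,None]
    def save(s,name,box=None,polys=(),scale=None):
        im=s.im[:,:,::-1].copy(); box=box or (0,0,512,384); x0,y0,x1,y1=box
        k=scale or min(800/(x1-x0),600/(y1-y0)); o=cv2.resize(im[y0:y1,x0:x1],None,fx=k,fy=k,interpolation=cv2.INTER_CUBIC)
        for p,col in polys:
            q=((np.array(p)+.5-[x0,y0])*k-.5); cv2.polylines(o,[np.round(q*8).astype(np.int32)],len(q)>2,col,1,cv2.LINE_AA,3)
        cv2.imwrite('pics/'+name,o)
E
python3 - <<'E'
from h import *
for n in('side','top'):
    v=V(n); print(n,v.c)
    hsv=cv2.cvtColor(v.im,cv2.COLOR_RGB2HSV)
    for nm,lo,hi in(('red',(170,120,60),(180,255,255)),('red0',(0,150,60),(6,255,255)),('gold',(13,90,120),(25,255,255)),('green',(60,70,40),(85,255,255)),('yellow',(26,120,80),(34,255,255))):
        m=cv2.inRange(hsv,lo,hi); k,l,st,c=cv2.connectedComponentsWithStats(m)
        for i in range(1,k):
            if 40<st[i,4]<1500: print(nm,st[i],c[i].round(1),v.at(c[i],{'r':.05,'g':.046,'y':.1}[nm[0]])[0].round(3))
E
```

```text
side [0.42406869 0.6918953  0.9164968 ]
red0 [207 146  14  12 133] [213.8 151.7] [ 0.711 -0.222  0.05 ]
red0 [274 182  13  11 114] [280.1 187.3] [ 0.499 -0.114  0.05 ]
red0 [312 187  13  11 118] [318.1 191.8] [ 0.396 -0.116  0.05 ]
red0 [331 189  14  11 116] [337.2 194. ] [ 0.344 -0.117  0.05 ]
gold [208   6  25  13  44] [217.   14.8] [ 0.918 -1.109  0.046]
gold [167  35  41  18 479] [185.6  42.9] [ 0.983 -0.841  0.046]
gold [255  66  55  31 193] [286.7  86.5] [ 0.542 -0.6    0.046]
gold [327 100  63   6 125] [358.4 102.4] [ 0.292 -0.552  0.046]
gold [206 158  19  11  60] [214.6 163.5] [ 0.698 -0.178  0.046]
gold [251 207  24  31 528] [261.8 222.1] [0.528 0.01  0.046]
gold [219 346  24  23 444] [230.5 357. ] [0.533 0.369 0.046]
gold [292 362  25  22 457] [303.9 373.1] [0.381 0.376 0.046]
green [141   0   9  12  69] [144.4   4. ] [ 1.288 -1.177  0.046]
green [145  22  23  40 578] [155.8  37.7] [ 1.12  -0.866  0.046]
green [171  24   9  14  90] [174.7  28.8] [ 1.065 -0.953  0.046]
green [329 129  26  15 356] [341.9 136. ] [ 0.341 -0.366  0.046]
green [360 130  25  15 349] [371.9 137. ]
[... 187 characters left out ...]
04]
red0 [298 214  10   9  56] [302.5 218. ] [ 0.497 -0.119  0.05 ]
red0 [299 250  11  11  80] [304.2 255.6] [ 0.392 -0.121  0.05 ]
red0 [300 269  11  11  84] [304.8 273.8] [ 0.341 -0.122  0.05 ]
gold [123 200  17  17 227] [131.2 207.7] [0.532 0.368 0.046]
gold [456 251  28  75 282] [470.  291.2] [ 0.28  -0.596  0.046]
gold [119 253  17  18 242] [127.  261.2] [0.38  0.376 0.046]
green [   0    0   90   26 1086] [37.   9.5] [1.18  0.711 0.046]
green [172   0  66  16 369] [208.8   5.6] [1.164 0.151 0.046]
green [  9 236  30  14 312] [ 23.4 242.3] [0.433 0.688 0.046]
green [382 259  25  29 547] [393.9 273. ] [ 0.338 -0.374  0.046]
green [387 292  26  29 555] [399.5 306.2] [ 0.245 -0.386  0.046]
```

Run:
```python
from h import *
a=V('side'); b=V('top')
a.save('s1.png',(150,135,300,320)); b.save('t1.png',(150,130,345,280))
```

```text
(no output)
```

View pics/s1.png

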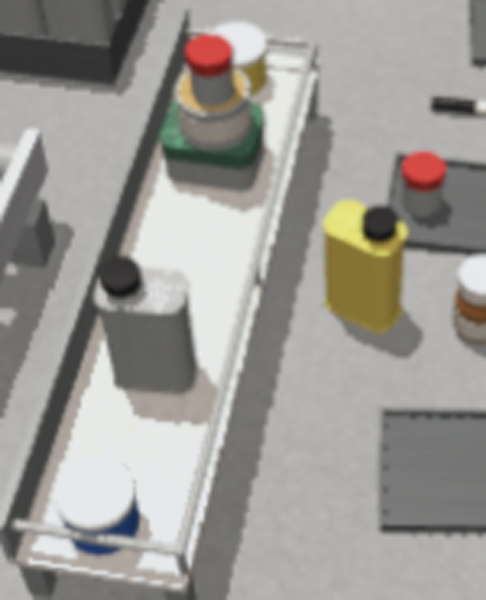

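View pics/t1.png

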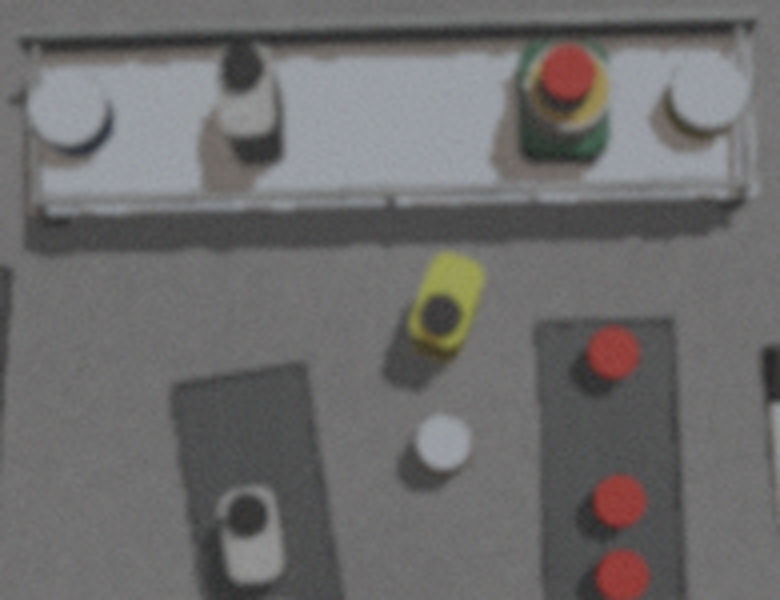

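```bash
cat >> h.py <<'E'
def circ(r,zs,n=32):
    a=np.arange(n)*2*np.pi/n; return np.vstack([np.c_[r*np.cos(a),r*np.sin(a),np.full(n,z)] for z in zs])
def rrect(lx,ly,r,zs,n=8):
    P=[]
    for z in zs:
        for k,(sx,sy) in enumerate([(1,1),(-1,1),(-1,-1),(1,-1)]):
            a=np.linspace(k*np.pi/2,(k+1)*np.pi/2,n)
            P+=[[sx*(lx/2-r)+r*np.cos(t),sy*(ly/2-r)+r*np.sin(t),z] for t in a]
    return np.array(P)
def pose(P,x,y,yaw,z):
    c,s=np.cos(yaw),np.sin(yaw); return np.c_[x+c*P[:,0]-s*P[:,1],y+s*P[:,0]+c*P[:,1],P[:,2]+z]
def hull(v,P):
    return cv2.convexHull(v.proj(P).astype(np.float32))[:,0]
def cen(h):
    m=cv2.moments(h); return np.array([m['m10'],m['m01']])/m['m00']
RNG={'red':[((0,110,50),(9,255,255)),((170,110,50),(180,255,255))],'gold':[((11,70,80),(27,255,255))],'green':[((50,50,25),(90,255,255))],'black':[((0,0,0),(180,255,50))]}
def blob(v,col,near,rad=9):
    hsv=cv2.cvtColor(v.im,cv2.COLOR_RGB2HSV); m=0
    for lo,hi in RNG[col]: m=m|cv2.inRange(hsv,lo,hi)
    k,l,st,c=cv2.connectedComponentsWithStats(m)
    best=[i for i in range(1,k) if st[i,4]>15 and np.hypot(*(c[i]-near))<rad]
    if not best: return None
    i=max(best,key=lambda i:st[i,4]); return c[i],st[i,4]
E
cat > trays.py <<'E'
from h import *
from scipy.optimize import least_squares
T={'small':('red',circ(.018,(.036,.050)),[-.104,-.052,.052],(.445,-.119,.02)),
'lever':('gold',circ(.027,(.044,)),[-.076,.076],(.456,.372,-.05)),
'wax':('green',rrect(.078,.062,.01,(.032,.048)),[-.188,-.094],(.435,-.362,.12)),
'oblong':('black',circ(.0145,(.106,.120))+[.013,0,0],[-.156,-.078],(.45,.14,.1))}
vs=[V('side'),V('top')]
def fit(n,views,show=True):
    col,P,offs,g=T[n]
    obs=[]
    for v in views:
        for o in offs:
            q=pose(P+[o,0,0],*g,0); b=blob(v,col,cen(hull(v,q)))
            if b is None: print(n,v.n,o,'no blob'); continue
            obs.append((v,o,b))
    f=lambda p:np.concatenate([cen(hull(v,pose(P+[o,0,0],*p,0)))-b[0] for v,o,b in obs])
    r=least_squares(f,g,x_scale=[.01,.01,.1],diff_step=1e-3)
    if show:
        print(n,[v.n for v in views],r.x.round(4),'deg',np.degrees(r.x[2]).round(2),'res',r.fun.round(1))
        print('   area ratio',[round(float(b[1]/cv2.contourArea(hull(v,pose(P+[o,0,0],*r.x,0)))),2) for v,o,b in obs])
    return r.x
if __name__=='__main__':
    R={}
    for n in T:
        for w in ([vs[0]],[vs[1]],vs): R[n]=fit(n,w)
    np.save('trays.npy',R,allow_pickle=True)
    L={'small':(-.156,.104),'lever':(-.14,.14),'wax':(-.26,.06),'oblong':(-.22,.06)}
    for v in vs:
        pl=[]
        for n in T:
            col,P,offs,g=T[n]
            for o in offs: pl.append((hull(v,pose(P+[o,0,0],*R[n],0)),(255,0,255)))
            B=rrect(.078 if n=='wax' else .06,.1,.001,(.004,),2); pl.append((v.proj(pose(B,*R[n],0)),(0,255,255)))
        v.save('tr_'+v.n+'.png',(110,180,430,384) if v.n=='top' else (200,110,400,384),pl)
E
python3 trays.py
```

```text
small ['side'] [ 0.4473 -0.1217  0.0181] deg 1.04 res [ 0.  -0.  -0.   0.1 -0.  -0. ]
   area ratio [0.95, 0.94, 0.94]
small ['top'] [ 0.4454 -0.121   0.0158] deg 0.9 res [ 0.  -0.  -0.  -0.   0.   0.1]
   area ratio [0.98, 0.97, 0.97]
small ['side', 'top'] [ 0.4464 -0.1212  0.0169] deg 0.97 res [ 0.4  0.2  0.3  0.3  0.3  0.1  0.1 -0.4  0.1 -0.4  0.1 -0.3]
   area ratio [0.95, 0.94, 0.94, 0.98, 0.97, 0.97]
lever ['side'] [ 0.4571  0.371  -0.0439] deg -2.52 res [ 0.  0. -0. -0.]
   area ratio [0.86, 0.91]
lever ['top'] [ 0.4561  0.3726 -0.0584] deg -3.35 res [ 0.  -0.1 -0.   0.1]
   area ratio [0.95, 0.95]
lever ['side', 'top'] [ 0.4568  0.3715 -0.0487] deg -2.79 res [ 0.1  0.5  0.1  0.1  0.6 -0.4  0.1 -0.1]
   area ratio [0.86, 0.91, 0.95, 0.95]
wax ['side'] [ 0.4338 -0.3596  0.1468] deg 8.41 res [ 0.1 -0.  -0.1  0. ]
   area ratio [0.88, 0.92]
wax ['top'] [ 0.4316 -0.3626  0.1343] deg 7.69 res [-0. -0.  0.  0.]
   area ratio [0.97, 0.97]
wax ['side', 'top'] [ 0.4326 -0.3618  0.138 ] deg 7.91 res [ 0.6 -0.1  0.3 -0.2 -0.  -0.4 -0.2 -0.4]
   area ratio [0.88, 0.92, 0.97, 0.97]
oblong 
[... 431 characters left out ...]
*args, **kwargs)
    vector_fun = VectorFunction(
        fun_wrapped,
    ...<6 lines>...
        workers=workers
    )
    self._update_fun()
    ~~~~~~~~~~~~~~~~^^
    self.f = self.fun_wrapped(xp_copy(self.x))
             ~~~~~~~~~~~~~~~~^^^^^^^^^^^^^^^^^
    return np.atleast_1d(self.fun(x))
                         ~~~~~~~~^^^
    return self.f(x, *self.args, **self.kwargs)
           ~~~~~~^^^^^^^^^^^^^^^^^^^^^^^^^^^^^^
  File "trays.py", line 16, in <lambda>
    f=lambda p:np.concatenate([cen(hull(v,pose(P+[o,0,0],*p,0)))-b[0] for v,o,b in obs])
               ~~~~~~~~~~~~~~^^^^^^^^^^^^^^^^^^^^^^^^^^^^^^^^^^^^^^^^^^^^^^^^^^^^^^^^^^^
ValueError: need at least one array to concatenate
```

Run:
```python
from h import *
a=V('side'); b=V('top')
a.save('s2.png',(255,240,380,310)); b.save('t2.png',(185,215,245,310))
ga=a.im.max(2);gb=b.im.max(2)
print(ga[246:266:2,300:330:2]);print(gb[248:264:2,204:222:2]);print(gb[280:296:2,206:226:2])
```

```text
[[169 155 170 177 177 177 177 174 173 175 180 179 174 176 180]
 [179 179 178 176 178 180 161 109  85 108 154 175 176 175 176]
 [181 180 178 176 180 170  80  54  53  52  61 144 190 191 195]
 [184 181 180 178 189 149  57  55  53  53  52  83 194 213 201]
 [182 181 181 180 199 133  55  56  54  54  53  76 194 208 203]
 [179 181 183 180 195 152  43  56  57  56  53  94 206 211 216]
 [181 181 180 177 193 164  43  30  35  33  31 109 209 217 206]
 [178 177 176 174 162 194 137  73  43  51 108 134 199 207 215]
 [ 90  88  87  88 111 186 185 137 123 122 129 179 195 203 207]
 [104 105 104  95  89 106 139 155 124 122 128 159 162 163 167]]
[[ 80  81  77  78  79  74  80  81  81]
 [ 78  77  79  83  81  80  80  76  78]
 [ 80  88 106 109 112 130 122  90  80]
 [ 91 119 102  75  69  93 131 112  78]
 [100 110  65  55  54  60  96 122  79]
 [ 97 101  55  54  60  60  85 128  79]
 [ 78  76  53  55  51  57  90 132  88]
 [ 68  96  72  58  55  66 118 138  99]]
[[ 52  56  58  60  78  94 106 109  93  81]
 [ 57  63  92 116 116 103 119 132 110  78]
 [ 75  85 127 108  64  63  60  96 123  81]
 [ 76  87 107  67  53  58  55  68 115  91]
 [ 73  70  77  57  53  54  59  63 114 104]
 [ 60  54  75  61  54  56  52  79 126 112]
 [ 54  58  90  90  68  60  81 123 143 117]
 [ 56  57  95 124 115 122 128 143 143 120]]
```

View pics/s2.png

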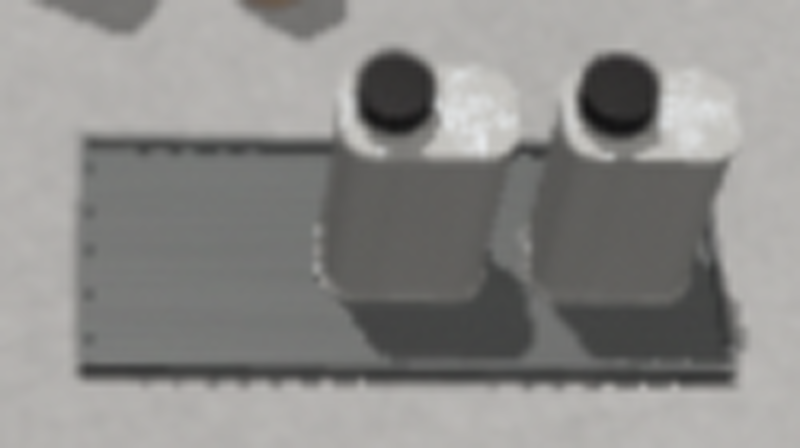

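View pics/t2.png

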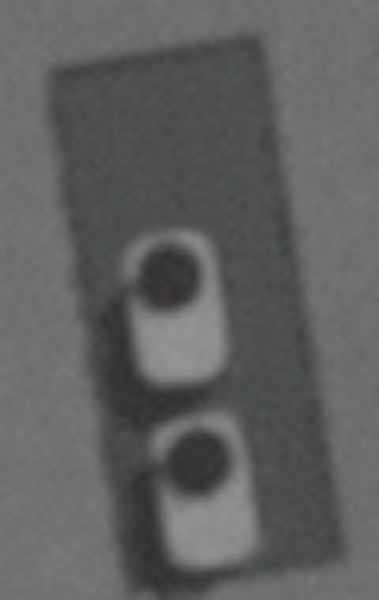

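```bash
python3 - <<'E'
s=open('h.py').read()
s=s.replace("    k,l,st,c=cv2.connectedComponentsWithStats(m)\n    best","    if col=='black':\n        m=((v.im.max(2)<(95 if v.n=='side' else 78))*255).astype(np.uint8); w=np.zeros_like(m); cv2.circle(w,tuple(int(round(q)) for q in near),rad,255,-1); m&=w; m=cv2.morphologyEx(m,cv2.MORPH_OPEN,np.ones((4,4),np.uint8))\n    k,l,st,c=cv2.connectedComponentsWithStats(m)\n    best")
open('h.py','w').write(s)
t=open('trays.py').read().replace("(.45,.14,.1))","(.46,.140,.14))")
open('trays.py','w').write(t)
E
python3 trays.py|tail -8
```

```text
wax ['side', 'top'] [ 0.4326 -0.3617  0.1388] deg 7.95 res [ 0.5 -0.2  0.3 -0.2 -0.1 -0.3 -0.1 -0.4]
   area ratio [0.89, 0.92, 0.97, 0.97]
oblong ['side'] [0.4493 0.1454 0.1705] deg 9.77 res [-0.  0.  0. -0.]
   area ratio [0.69, 0.69]
oblong ['top'] [0.4457 0.1399 0.1611] deg 9.23 res [ 0.   0.1 -0.  -0.1]
   area ratio [0.64, 0.66]
oblong ['side', 'top'] [0.4478 0.1426 0.1668] deg 9.56 res [ 0.8 -0.7  0.8 -0.8 -0.7 -0.7 -0.9 -0.9]
   area ratio [0.69, 0.69, 0.64, 0.66]
```

View pics/tr_top.png

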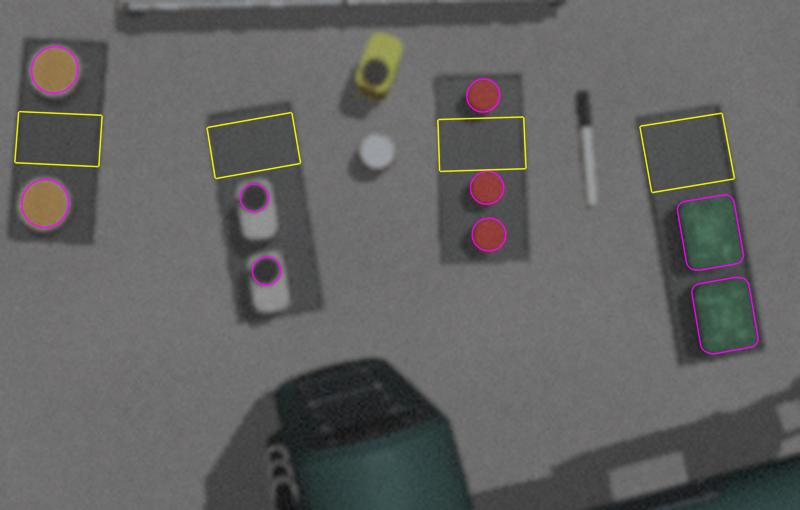

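View pics/tr_side.png

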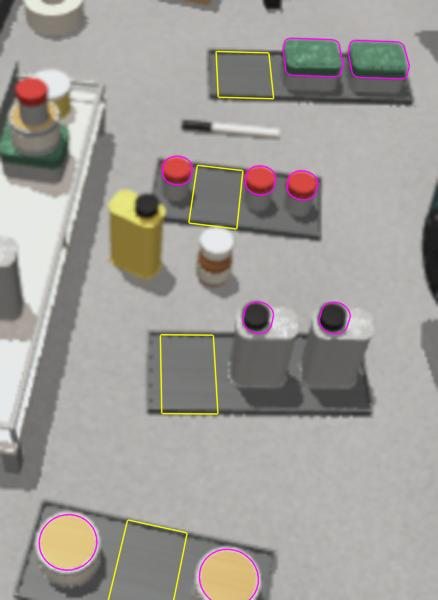

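```bash
sed -i 's/np.ones((4,4)/np.ones((3,3)/' h.py; python3 trays.py|tail -6
```

```text
oblong ['side'] [0.4517 0.1425 0.1636] deg 9.37 res [-0.  0.  0. -0.]
   area ratio [0.71, 0.68]
oblong ['top'] [0.4487 0.1421 0.1547] deg 8.87 res [ 0.  0. -0. -0.]
   area ratio [0.68, 0.69]
oblong ['side', 'top'] [0.4505 0.1424 0.1598] deg 9.16 res [ 0.6  0.2  0.6  0.1  0.2 -0.7  0.  -0.7]
   area ratio [0.71, 0.68, 0.68, 0.69]
```

```bash
cat > shelf.py <<'E'
from h import *
from scipy.optimize import least_squares
def one(vs,col,P,z,g,rad=9,yaw=0):
    out=[]
    for w in [[v] for v in vs]+[vs]:
        ob=[(v,blob(v,col,cen(hull(v,pose(P,*g,yaw,z))),rad)) for v in w]
        if any(b is None for _,b in ob): print([v.n for v in w],'none'); continue
        f=lambda p:np.concatenate([cen(hull(v,pose(P,*p,yaw,z)))-b[0] for v,b in ob])
        r=least_squares(f,g,x_scale=.01,diff_step=1e-3)
        print(col,[v.n for v in w],r.x.round(4),'res',r.fun.round(1),'area',[round(float(b[1]/cv2.contourArea(hull(v,pose(P,*r.x,yaw,z)))),2) for v,b in ob]); out.append(r.x)
    return out
E
python3 - <<'E'
from shelf import *
vs=[V('side'),V('top')]
p=one(vs,'red',circ(.018,(.032,.046)),.144,vs[1].at([[292,148]],.19)[0][:2])[-1]
c=one(vs,'black',circ(.0145,(.103,.116)),.06,vs[1].at([[210,147]],.176)[0][:2])[-1]
for v in vs:
    pl=[(hull(v,pose(circ(.018,(z,)),*p,0,0)),(255,0,255)) for z in(.144,.176,.19)]
    pl+=[(hull(v,pose(circ(.03,(z,)),*p,0,0)),(0,255,255)) for z in(.104,.144)]
    pl+=[(hull(v,pose(rrect(.078,.062,.01,(z,)),*p,0.0,0)),(0,255,0)) for z in(.06,.104)]
    q=[c[0]-.013,c[1]]
    pl+=[(hull(v,pose(rrect(.06,.036,.012,(z,)),*q,0.0,0)),(255,255,0)) for z in(.06,.158)]
    pl+=[(hull(v,pose(circ(.0145,(z,)),*c,0,0)),(255,0,255)) for z in(.176,)]
    v.save('sh_'+v.n+'.png',(160,140,250,280) if v.n=='side' else (190,130,330,190),pl)
E
```

```text
red ['side'] [ 0.6674 -0.0818] res [-0.  0.] area [0.88]
red ['top'] [ 0.6645 -0.0826] res [0. 0.] area [0.86]
red ['side', 'top'] [ 0.6661 -0.0822] res [ 0.6 -0.  -0.2 -0.6] area [0.88, 0.86]
black ['side'] [0.6779 0.1305] res [ 0. -0.] area [0.89]
black ['top'] [0.6773 0.1318] res [-0. -0.] area [0.86]
black ['side', 'top'] [0.6776 0.1312] res [ 0.1  0.3  0.2 -0.1] area [0.89, 0.86]
```

View pics/sh_side.png

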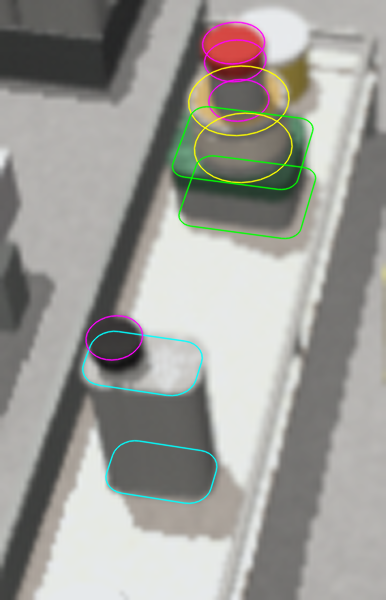

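View pics/sh_top.png

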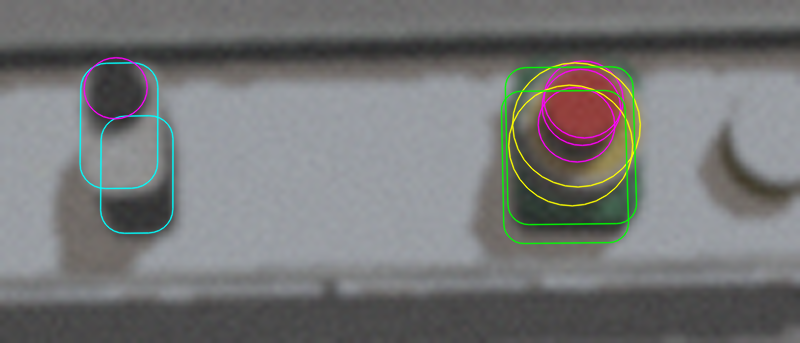

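Request:
arm_command(plan=[0,0,-5,0,0,10,0,0,0,-5,0,0,10,0,4.8,-4.4,0,0,0,0,0,4.8,-4.4,0,0,0,0,0,4.8,-4.4,0,0,0,0,0,4.8,-4.4,0,0,0,0,0,4.8,-4.4,0,0,0,0,0,4.8,-4.4,0,0,0,0,0])

```text
time: 1.8
tool_pos: [0.4657, -0.262, 0.3137]
ee_rot: [3.141, -0.001, -0.0]
wrist_force: [0.8, -1.7, -0.4]
width: 0.094
```

Request:
arm_command(plan=[4.8,-4.4,0,0,0,0,0,4.8,-4.4,0,0,0,0,0,4.8,-4.4,0,0,0,0,0,4.8,-4.0,0,0,0,0,0,0,0,0,0,0,0,0,0,0,0,0,0,0,0])

```text
time: 2.55
tool_pos: [0.6506, -0.0971, 0.3131]
ee_rot: [3.141, 0.001, -0.0]
wrist_force: [-0.5, -0.6, -0.2]
width: 0.0938
```

```bash
cat >> h.py <<'E'
def goto(x,y,z,yawdeg,show=True):
    o=robot.get_obs(); p=o['tool_pos']; r,pt,yw=o['ee_rot']
    d=np.array([x,y,z])-p; c,s=np.cos(yw),np.sin(yw)
    t=np.array([c*d[0]+s*d[1],s*d[0]-c*d[1],-d[2]])*100
    print('t',round(o['time'],2),'pos',p.round(4),'yaw',np.degrees(yw).round(2),'tilt',np.degrees([np.sin(r),pt]).round(2),'q',o['joint_positions'].round(2),'w',round(o['width'],4),'F',o['wrist_force'].round(1))
    dy=(yawdeg-np.degrees(yw)+180)%360-180
    print('shift tool cm',t.round(2),'turn z deg',(-dy).round(2), '| world cm', (d*100).round(2))
E
python3 -c "
from h import *
goto(.666,-.082,.160,0)"
```

```text
t 2.55 pos [ 0.6506 -0.0971  0.3131] yaw -0.0 tilt [0.02 0.06] q [-0.23  0.35  0.87 -0.    1.93  1.34] w 0.0938 F [-0.5 -0.6 -0.2]
shift tool cm [ 1.54 -1.51 15.31] turn z deg -0.0 | world cm [  1.54   1.51 -15.31]
```

Request:
arm_command(plan=[1.5,-1.5,3,0,0,0,0.3,0,0,4,0,0,0,0.3,0,0,0,0,0,0,0.3,0,0,0,0,0,0,0.3])

```text
time: 3.05
tool_pos: [0.6656, -0.0833, 0.2462]
ee_rot: [3.141, -0.003, -0.002]
wrist_force: [0.2, -1.1, 0.2]
width: 0.0657
```

```bash
python3 -c "
from h import *
goto(.666,-.082,.160,0)
o=robot.get_obs();p=o['tool_pos']; w=o['width']
for n,b in(('side',(170,90,270,200)),('top',(240,90,350,190))):
    v=V(n); tip=p-[0,0,.008]
    L=[[tip+[-.008,s*w/2,0],tip+[.008,s*w/2,0],tip+[.008,s*(w/2+.0125),0],tip+[-.008,s*(w/2+.0125),0]] for s in(1,-1)]
    v.save('g1_'+n+'.png',b,[(v.proj(l),(255,0,255)) for l in L])
"
```

```text
t 3.05 pos [ 0.6656 -0.0833  0.2462] yaw -0.12 tilt [ 0.06 -0.19] q [-0.21  0.36  0.98 -0.    1.8   1.36] w 0.0657 F [ 0.2 -1.1  0.2]
shift tool cm [ 0.04 -0.13  8.62] turn z deg -0.12 | world cm [ 0.04  0.13 -8.62]
```

View pics/g1_side.png

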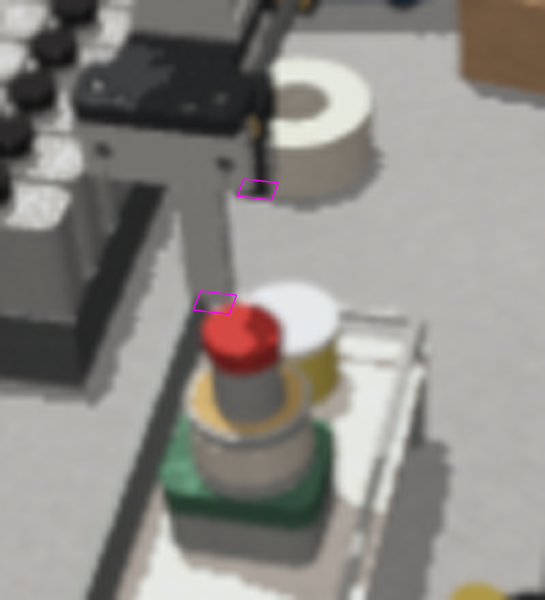

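View pics/g1_top.png

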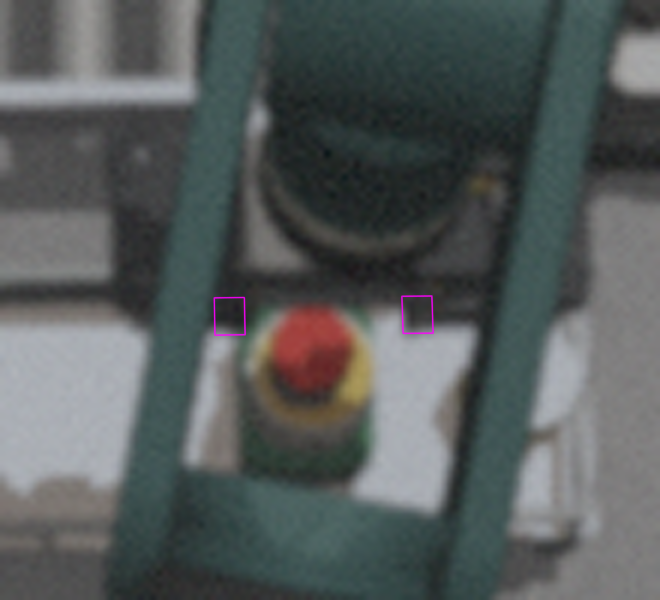

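Request:
arm_command(plan=[0,-0.1,4,0,0,0,0.3,0,0,3,0,0,0,0.3,0,0,1.6,0,0,0,0.3,0,0,0,0,0,0,0.3,0,0,0,0,0,0,1,0,0,0,0,0,0,1,0,0,0,0,0,0,1,0,0,0,0,0,0,1])

```text
time: 4.15
tool_pos: [0.6661, -0.0812, 0.1584]
ee_rot: [3.141, -0.002, -0.0]
wrist_force: [-0.3, -0.3, 2.6]
width: 0.0351
```

```bash
python3 -c "
from h import *
goto(.666,-.082,.160,0)
v=V('side');v.save('g2_side.png',(170,90,270,200))
"
```

```text
t 4.15 pos [ 0.6661 -0.0812  0.1584] yaw -0.02 tilt [ 0.04 -0.09] q [-0.21  0.37  1.14 -0.    1.63  1.37] w 0.0351 F [-0.3 -0.3  2.6]
shift tool cm [-0.01  0.08 -0.16] turn z deg -0.02 | world cm [-0.01 -0.08  0.16]
```

View pics/g2_side.png

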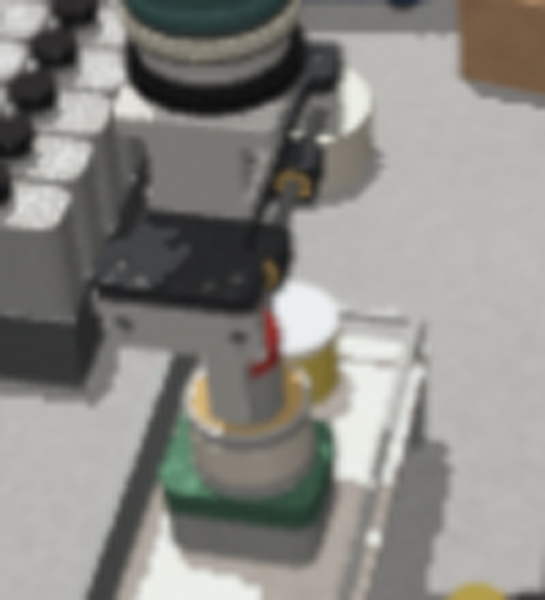

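Request:
arm_command(plan=[0,0,-1,0,0,0,1,0,0,-3,0,0,0,1,0,0,-3,0,0,0,1,-3,0.5,-1,0,0,-1,1,-4.5,0.8,0,0,0,0,1,-4.5,0.8,0,0,0,0,1,-4.5,0.8,0,0,0,0,1,-4,0.8,0,0,0,0,1])

```text
time: 5.2
tool_pos: [0.4597, -0.1209, 0.2379]
ee_rot: [3.141, -0.0, 0.017]
wrist_force: [-0.2, -0.1, -0.2]
width: 0.0351
```

Request:
arm_command(plan=[-1,0,3,0,0,0,1,0,0,5,0,0,0,1,0,0,5,0,0,0,1,0,0,2,0,0,0,1,0,0,0,0,0,0,1,0,0,0,0,0,0,1])

```text
time: 5.95
tool_pos: [0.4523, -0.1214, 0.089]
ee_rot: [3.141, -0.002, 0.017]
wrist_force: [0.8, -0.0, -0.7]
width: 0.0348
```

```bash
python3 -c "
from h import *
goto(.4464,-.1212,.0184,.97)
v=V('side');v.save('g3_side.png',(240,100,360,240))
from shelf import *
"
```

```text
t 5.95 pos [ 0.4523 -0.1214  0.089 ] yaw 0.99 tilt [ 0.05 -0.13] q [-0.38 -0.04  1.75  0.    1.43  1.17] w 0.0348 F [ 0.8 -0.  -0.7]
shift tool cm [-0.59 -0.03  7.06] turn z deg 0.02 | world cm [-0.59  0.02 -7.06]
```

View pics/g3_side.png

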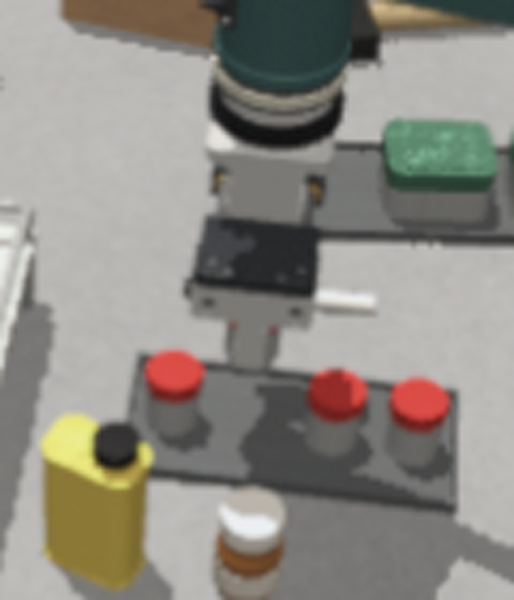

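Request:
arm_command(plan=[-0.6,0,2,0,0,0,1,0,0,2.5,0,0,0,1,0,0,1.5,0,0,0,1,0,0,0.5,0,0,0,1,0,0,0,0,0,0,1])

```text
time: 6.62
tool_pos: [0.4458, -0.1214, 0.023]
ee_rot: [3.141, -0.001, 0.017]
wrist_force: [0.3, 0.3, -1.2]
width: 0.0351
```

```bash
python3 -c "
from h import *
goto(.4464,-.1212,.0184,.97)"
```

```text
t 6.62 pos [ 0.4458 -0.1214  0.023 ] yaw 0.98 tilt [ 0.02 -0.05] q [-0.39  0.01  1.84 -0.    1.29  1.17] w 0.0351 F [ 0.3  0.3 -1.2]
shift tool cm [ 0.06 -0.02  0.46] turn z deg 0.01 | world cm [ 0.06  0.02 -0.46]
```

Request:
arm_command(plan=[0,0,0.3,0,0,0,1,0,0,0.1,0,0,0,1,0,0,0.05,0,0,0,1,0,0,0.05,0,0,0,1,0,0,0,0,0,0,1])

```text
time: 7.25
tool_pos: [0.4456, -0.1213, 0.0183]
ee_rot: [3.141, -0.001, 0.017]
wrist_force: [-2.3, 0.5, 5.5]
width: 0.0349
```

```bash
python3 -c "
from h import *
goto(.4464,-.1212,.0184,.97)
a=V('side');a.save('g4_side.png',(250,150,360,220))
for i in range(2): print(robot.get_obs()['wrist_force'])"
```

```text
t 7.25 pos [ 0.4456 -0.1213  0.0183] yaw 0.98 tilt [ 0.02 -0.03] q [-0.39  0.02  1.84 -0.    1.28  1.16] w 0.0349 F [-2.3  0.5  5.5]
shift tool cm [ 0.08 -0.01 -0.01] turn z deg 0.01 | world cm [0.08 0.01 0.01]
[-2.08032135  1.27288468  5.33894178]
[-2.08032135  1.27288468  5.33894178]
```

View pics/g4_side.png

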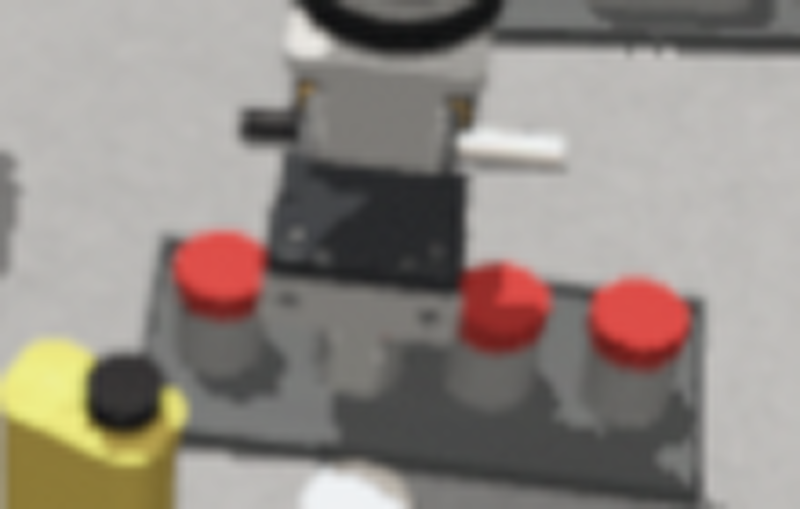

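Request:
arm_command(plan=[0,0,0,0,0,0,0.45,0,0,0,0,0,0,0.45,0,0,-1,0,0,0,0.45,0,0,-4,0,0,0,0.45,0,0,-5,0,0,0,0.3,3,-0.5,-6,0,0,0,0.3,5,-1,-1,0,0,0,0.1,1,0,0,0,0,0,0.1])

```text
time: 8.3
tool_pos: [0.5355, -0.1047, 0.185]
ee_rot: [3.141, -0.003, 0.019]
wrist_force: [-0.3, 0.8, -0.8]
width: 0.0819
```

Run:
```python
from h import *
import trays
from shelf import *
goto(.666,-.082,.118,0)
R=np.load('trays.npy',allow_pickle=True).item()
vs=[V('side'),V('top')]
P=circ(.018,(.032,.046))
print('target',R['small'])
one(vs,'red',P,.004,R['small'][:2])
# stack: gold lid
one(vs,'gold',circ(.027,(.04,)),.104,(.666,-.082))
vs[0].save('g5_side.png',(180,130,350,250)); vs[1].save('g5_top.png',(180,120,340,290))
```

```text
t 8.4 pos [ 0.5331 -0.1049  0.1826] yaw 1.03 tilt [-0.01  0.09] q [-0.3   0.08  1.44 -0.    1.62  1.25] w 0.0841 F [-0.1  0.2 -0.3]
shift tool cm [13.33 -2.05  6.46] turn z deg 1.03 | world cm [13.29  2.29 -6.46]
target [ 0.44635189 -0.12126042  0.01619647]
red ['side'] [ 0.445  -0.1209] res [-0.  0.] area [0.91]
red ['top'] [ 0.4431 -0.1199] res [-0. -0.] area [0.96]
red ['side', 'top'] [ 0.4441 -0.1203] res [ 0.3  0.2  0.1 -0.4] area [0.91, 0.96]
gold ['side'] [ 0.6619 -0.0894] res [0. 0.] area [1.11]
gold ['top'] [ 0.671  -0.0742] res [ 0. -0.] area [0.38]
gold ['side', 'top'] [ 0.6655 -0.08  ] res [-2.2  2.3  2.2  2. ] area [1.09, 0.38]
```

View pics/g5_side.png

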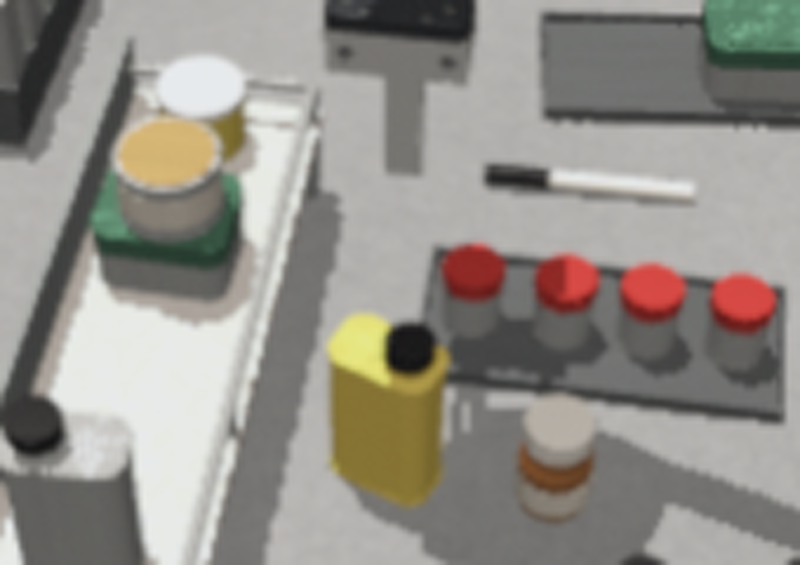

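View pics/g5_top.png

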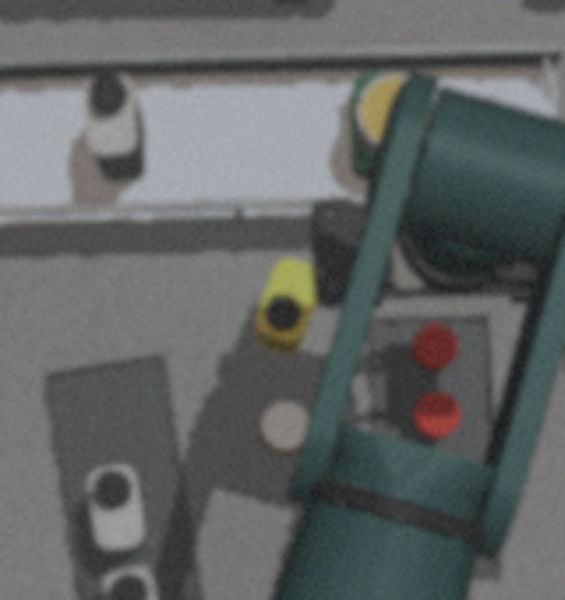

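Run:
```python
from shelf import *
vs=[V('side'),V('top')]
v=vs[0]
hsv=cv2.cvtColor(v.im,cv2.COLOR_RGB2HSV); m=cv2.inRange(hsv,(11,70,80),(27,255,255)); m=cv2.morphologyEx(m,cv2.MORPH_OPEN,np.ones((5,5),np.uint8))
k,l,st,c=cv2.connectedComponentsWithStats(m)
for i in range(1,k):
    if np.hypot(*(c[i]-[215.7,162.3]))<25: print(st[i],c[i],v.at(c[i],.144))
p=v.at([[215.7,162.3]],.144)[0][:2]
pl=[(hull(v,pose(circ(.03,(z,)),*p,0,0)),(255,0,255)) for z in (.104,.144)]
for yaw in(0,.05): pl+=[(hull(v,pose(rrect(.078,.062,.01,(z,)),.664,-.082,yaw,0)),(0,255-yaw*3000,255)) for z in(.104,)]
v.save('g6.png',(190,145,250,200),pl)
```

```text
[227 155   5   6  30] [229.  157.5] [[ 0.63563026 -0.1078791   0.144     ]]
[206 156  19  13 213] [215.13615023 161.99530516] [[ 0.66708513 -0.08524978  0.144     ]]
```

View pics/g6.png

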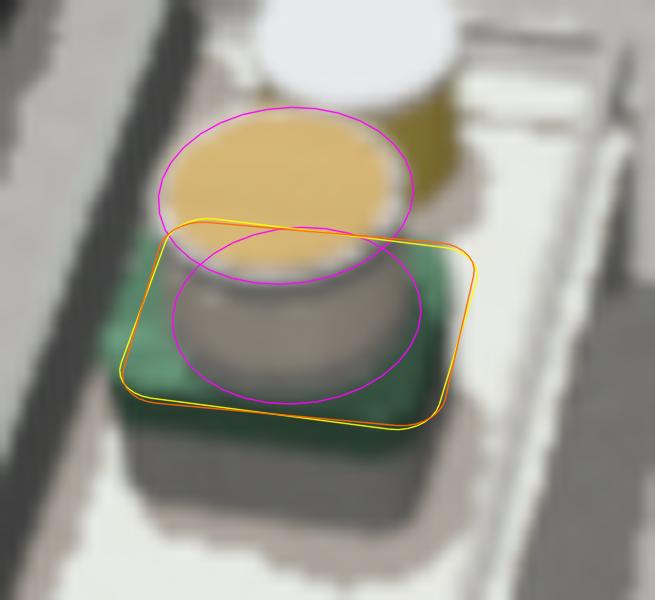

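Request:
arm_command(plan=[2,0,-2,0,0,1,0,4,-0.7,0,0,0,0,0,4,-0.7,0,0,0,0,0,3.3,-0.6,0,0,0,0,0,0,0,1,0,0,0,0,0,0,2,0,0,0,0,0,0,0,0,0,0,0])

```text
time: 9.48
tool_pos: [0.6633, -0.0849, 0.1706]
ee_rot: [-3.141, 0.006, -0.001]
wrist_force: [-0.7, -0.7, 0.0]
width: 0.0938
```

Run:
```python
from shelf import *
goto(.666,-.084,.120,0)
vs=[V('side'),V('top')]
vs[0].save('g7s.png',(180,110,260,200));vs[1].save('g7t.png',(250,110,340,190))
v=vs[1]
one([v],'gold',circ(.027,(.04,)),.104,(.666,-.084))
```

```text
t 9.47 pos [ 0.6633 -0.0849  0.1706] yaw -0.06 tilt [-0.05  0.33] q [-0.21  0.37  1.12 -0.    1.66  1.36] w 0.0938 F [-0.7 -0.7  0. ]
shift tool cm [ 0.27 -0.09  5.06] turn z deg -0.06 | world cm [ 0.27  0.09 -5.06]
gold ['top'] [ 0.6585 -0.086 ] res [-0. -0.] area [0.56]
gold ['top'] [ 0.6585 -0.086 ] res [-0. -0.] area [0.56]
```

View pics/g7s.png

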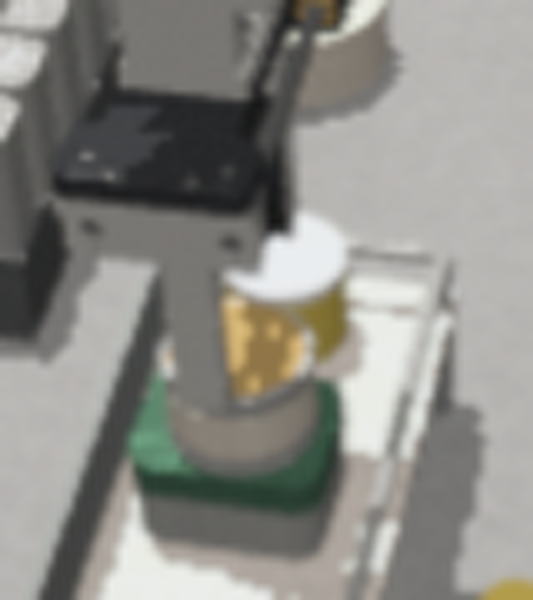

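View pics/g7t.png

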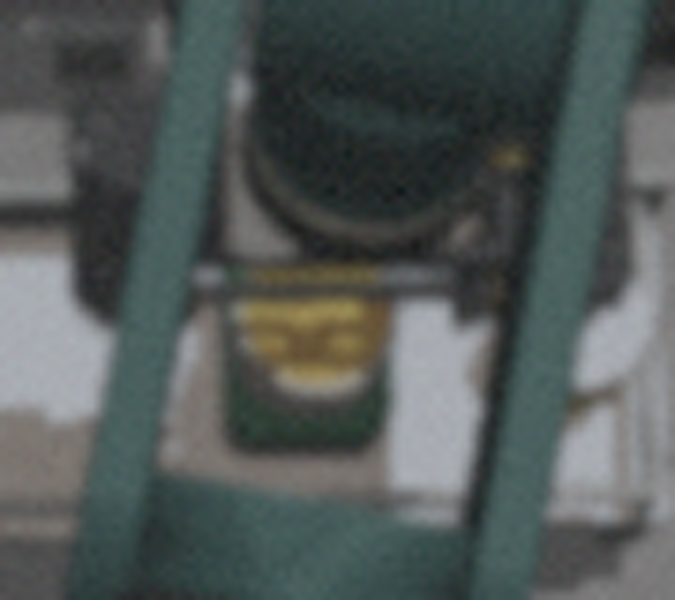

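Run:
```python
from h import *
v=V('top')
for p in [(310,397),(240,330),(388,330)]:
    print(v.at([[250+p[0]/7.5-.5,110+p[1]/7.5-.5]],.144))
pl=[(hull(v,pose(circ(.03,(.144,)),x,-.084,0,0)),c) for x,c in((.665,(255,0,255)),(.660,(0,255,255)))]
v.save('g8t.png',(250,110,340,190),pl)
```

```text
[[ 0.63546425 -0.08260688  0.144     ]]
[[ 0.66025638 -0.05819732  0.144     ]]
[[ 0.65974556 -0.11113215  0.144     ]]
```

View pics/g8t.png

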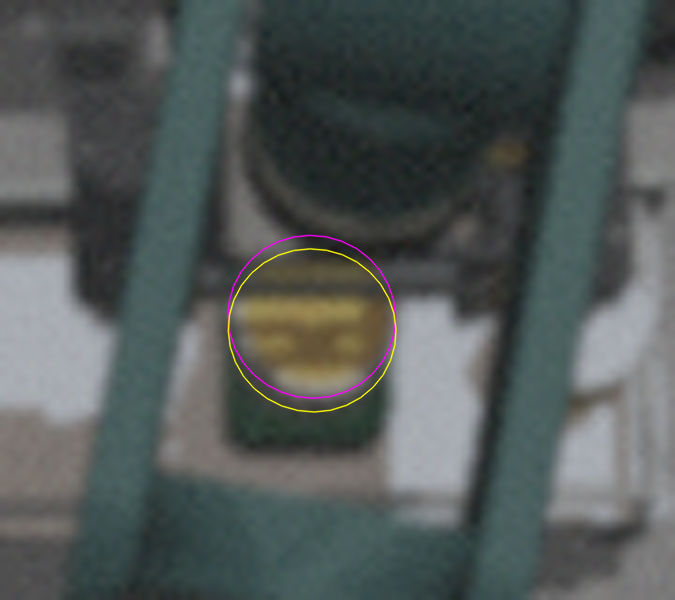

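Request:
arm_command(plan=[0.2,-0.1,2,0,0,0,0,0,0,2,0,0,0,0,0,0,1,0,0,0,0,0,0,0,0,0,0,0,0,0,0,0,0,0,1,0,0,0,0,0,0,1,0,0,0,0,0,0,1,0,0,0,0,0,0,1])

```text
time: 10.62
tool_pos: [0.6682, -0.0842, 0.1239]
ee_rot: [3.141, -0.001, -0.0]
wrist_force: [0.6, -0.3, 2.4]
width: 0.0589
```

Run:
```python
from h import *
goto(.4568,.3715,.120,-2.8)
vs=[V('side')]
vs[0].save('g9s.png',(180,110,260,200))
```

```text
t 10.62 pos [ 0.6682 -0.0842  0.1239] yaw -0.03 tilt [ 0.06 -0.06] q [-0.21  0.39  1.18 -0.    1.57  1.36] w 0.0589 F [ 0.6 -0.3  2.4]
shift tool cm [-21.16 -45.56   0.39] turn z deg 2.77 | world cm [-21.14  45.57  -0.39]
```

View pics/g9s.png

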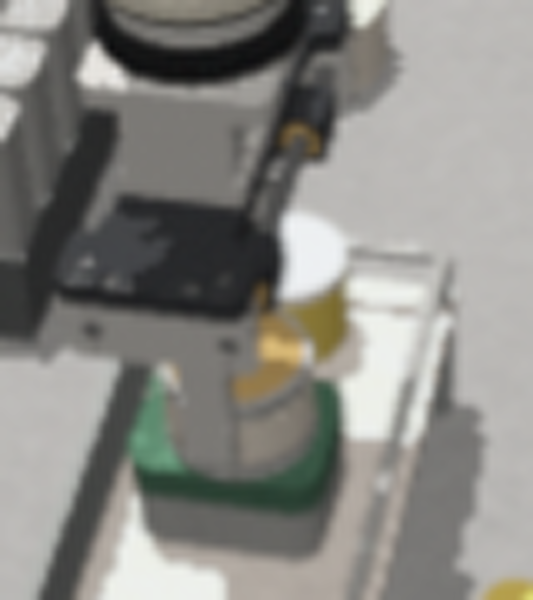

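Request:
arm_command(plan=[0,0,-1,0,0,0,1,0,0,-4,0,0,0,1,0,0,-5,0,0,0,1,0,0,-4,0,0,0,1,-2.1,-4.5,0,0,0,0,1,-2.1,-4.5,0,0,0,0,1,-2.1,-4.5,0,0,0,0,1,-2.1,-4.5,0,0,0,0,1])

```text
time: 11.68
tool_pos: [0.583, 0.0978, 0.2635]
ee_rot: [-3.141, 0.0, -0.0]
wrist_force: [0.6, -0.8, -1.0]
width: 0.0582
```

Request:
arm_command(plan=[-2.1,-4.5,0,0,0,0,1,-2.1,-4.5,0,0,0,0,1,-2.1,-4.5,0,0,0,0,1,-2.1,-4.5,0,0,0,0,1,-2.1,-4.5,0,0,0,0,1,-2,-5,0,0,0,0,1,0,0,0,0,0,2.8,1,0,0,3,0,0,0,1])

```text
time: 12.68
tool_pos: [0.4595, 0.3733, 0.2363]
ee_rot: [-3.138, -0.005, -0.047]
wrist_force: [0.2, -0.3, -2.5]
width: 0.0583
```

Run:
```python
from h import *
goto(.4600,.3708,.0239,-2.8)
```

```text
t 12.68 pos [0.4595 0.3733 0.2363] yaw -2.71 tilt [-0.23 -0.3 ] q [0.59 0.17 1.23 0.   1.73 2.2 ] w 0.0583 F [ 0.2 -0.3 -2.5]
shift tool cm [ 0.06  0.24 21.24] turn z deg 0.09 | world cm [  0.05  -0.25 -21.24]
```

Request:
arm_command(plan=[0,0.2,4,0,0,0,1,0,0,5,0,0,0,1,0,0,5,0,0,0,1,0,0,4,0,0,0,1,0,0,1.5,0,0,0,1,0,0,0,0,0,0,1,0,0,0,0,0,0,1])

```text
time: 13.55
tool_pos: [0.4604, 0.3703, 0.0407]
ee_rot: [-3.139, -0.004, -0.049]
wrist_force: [-0.7, -0.2, -1.6]
width: 0.0587
```

Run:
```python
from h import *
goto(.4600,.3708,.0239,-2.8)
vs=[V('side'),V('top')]
vs[0].save('g10s.png',(190,290,350,384));vs[1].save('g10t.png',(90,180,170,280))
```

```text
t 13.55 pos [0.4604 0.3703 0.0407] yaw -2.82 tilt [-0.15 -0.2 ] q [ 0.58  0.27  1.51 -0.    1.36  2.2 ] w 0.0587 F [-0.7 -0.2 -1.6]
shift tool cm [-0.05 -0.05  1.68] turn z deg -0.02 | world cm [-0.04  0.05 -1.68]
```

View pics/g10s.png

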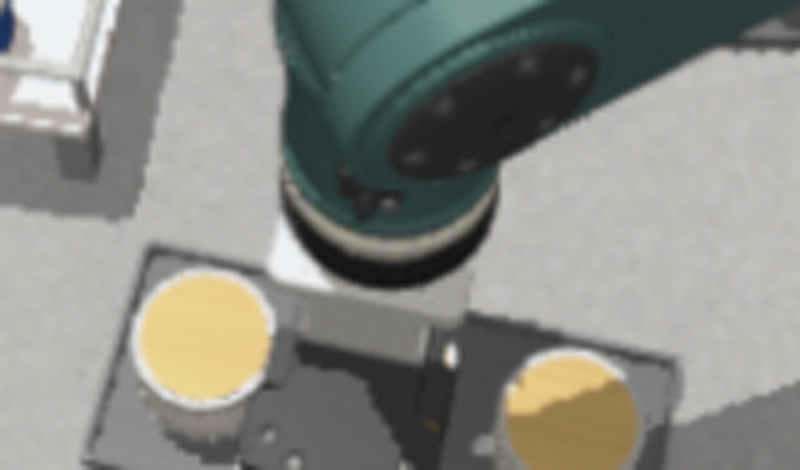

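View pics/g10t.png

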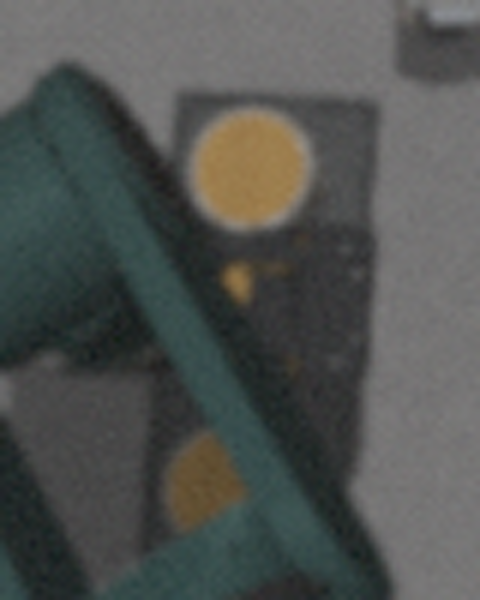

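Request:
arm_command(plan=[0,-0.05,1.0,0,0,0,1,0,0,0.4,0,0,0,1,0,0,0.15,0,0,0,1,0,0,0.1,0,0,0,1,0,0,0.05,0,0,0,1,0,0,0,0,0,0,1])

```text
time: 14.4
tool_pos: [0.459, 0.37, 0.0235]
ee_rot: [-3.141, -0.0, -0.049]
wrist_force: [-4.5, -2.6, 9.6]
width: 0.0585
```

Request:
arm_command(plan=[0,0,0,0,0,0,0.15,0,0,0,0,0,0,0.15,0,0,-1,0,0,0,0.15,0,0,-4,0,0,0,0.15,0,0,-6,0,0,0,0.15,0,4,-6,0,0,0,0,1.5,6,-5,0,0,0,0,2,6,0,0,0,-2.8,0])

```text
time: 15.4
tool_pos: [0.4855, 0.2274, 0.2283]
ee_rot: [-3.138, -0.01, 0.004]
wrist_force: [1.8, 0.7, 0.3]
width: 0.0938
```

Request:
arm_command(plan=[2.5,6,0,0,0,0,0,2.5,6,0,0,0,0,0,0,0,0,0,0,0,0])

```text
time: 15.78
tool_pos: [0.5328, 0.1079, 0.2227]
ee_rot: [3.14, -0.0, -0.007]
wrist_force: [-0.4, 1.5, 0.1]
width: 0.094
```

```bash
cat >> shelf.py <<'E'
from scipy.ndimage import gaussian_filter
def edgefit(v,models,g,smooth=0.7,half=3,n=1):
    """models: list of (points3d closed contour, z). maximise gradient magnitude across contour"""
    pass
E
python3 - <<'E'
from h import *
from shelf import one
goto(.666,-.084,.085,0)
vs=[V('side'),V('top')]
R=np.load('trays.npy',allow_pickle=True).item()
print(R['lever'],R['small'])
one(vs,'gold',circ(.027,(.04,)),.004,R['lever'][:2])
one(vs,'red',circ(.018,(.032,.046)),.004,R['small'][:2])
import trays
for n in('lever','small'):
  for w in ([vs[0]],[vs[1]]): trays.fit(n,w)
vs[0].save('g11s.png',(150,130,350,384));vs[1].save('g11t.png',(90,120,345,290))
vs[0].save('g12s.png',(180,130,260,200));vs[1].save('g12t.png',(240,130,330,190))
E
```

```text
t 15.78 pos [0.5328 0.1079 0.2227] yaw -0.42 tilt [ 0.07 -0.02] q [ 0.1   0.07  1.37 -0.    1.7   1.67] w 0.094 F [-0.4  1.5  0.1]
shift tool cm [13.46 19.09 13.77] turn z deg -0.42 | world cm [ 13.32 -19.19 -13.77]
[ 0.4568013   0.37159372 -0.04836009] [ 0.44635189 -0.12126042  0.01619647]
gold ['side'] [0.4574 0.37  ] res [-0. -0.] area [0.9]
gold ['top'] [0.4566 0.3713] res [ 0. -0.] area [0.95]
gold ['side', 'top'] [0.4571 0.3705] res [ 0.1  0.2  0.3 -0.2] area [0.9, 0.95]
red ['side'] [ 0.4453 -0.1211] res [-0.  0.] area [0.9]
red ['top'] [ 0.4436 -0.1206] res [0. 0.] area [0.98]
red ['side', 'top'] [ 0.4445 -0.1208] res [ 0.3  0.1  0.1 -0.3] area [0.9, 0.98]
lever ['side'] [ 0.4572  0.371  -0.0444] deg -2.54 res [ 0.  0. -0. -0.]
   area ratio [0.85, 0.9]
lever ['top'] [ 0.4562  0.3727 -0.058 ] deg -3.32 res [ 0.  -0.1 -0.   0.1]
   area ratio [0.96, 0.94]
small ['side'] [ 0.4473 -0.1216  0.0178] deg 1.02 res [ 0.  -0.1 -0.   0.1  0.  -0. ]
   area ratio [0.92, 0.92, 0.93]
small ['top'] [ 0.4454 -0.1209  0.0168] deg 0.96 res [-0.  -0.1  0.   0.   0.   0.1]
   area ratio [1.0, 0.98, 0.96]
```

View pics/g11s.png

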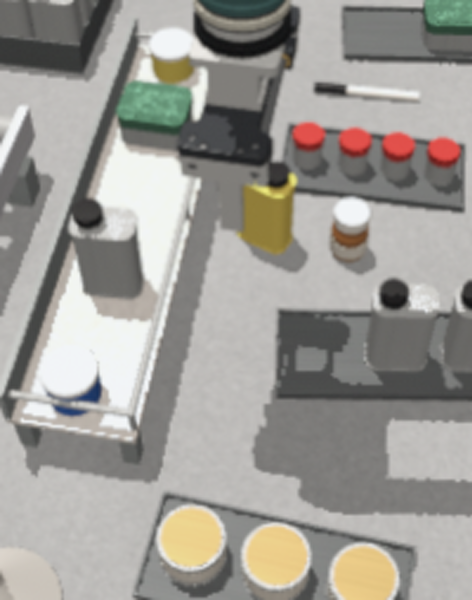

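View pics/g11t.png

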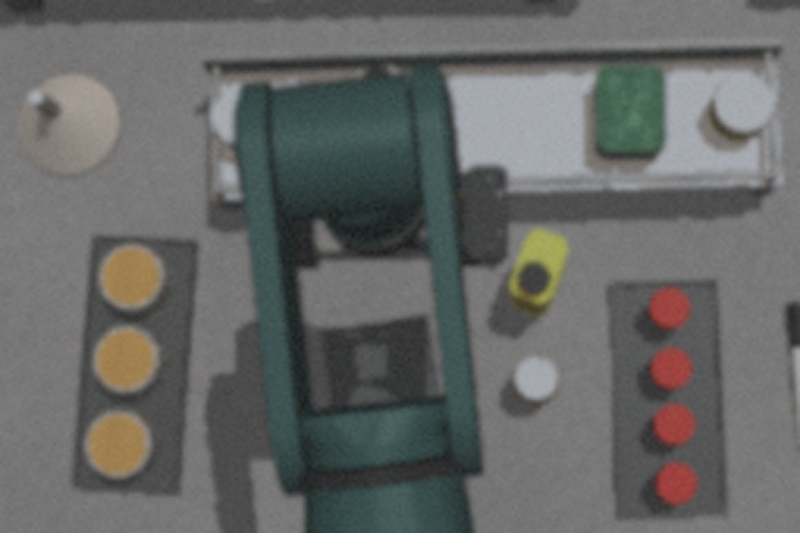

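Run:
```python
from shelf import *
vs=[V('side'),V('top')]
P=rrect(.078,.062,.01,(.028,.044))
hsvr=RNG['green']
def mask(v,near):
    hsv=cv2.cvtColor(v.im,cv2.COLOR_RGB2HSV); m=cv2.inRange(hsv,*hsvr[0]); k,l,st,c=cv2.connectedComponentsWithStats(m)
    i=min((i for i in range(1,k) if st[i,4]>100),key=lambda i:np.hypot(*(c[i]-near))); return (l==i).astype(float)
def rast(v,h,S=8):
    o=np.zeros((384*S//1,512*S),np.uint8)
    x0,y0=np.floor(h.min(0)).astype(int)-2; x1,y1=np.ceil(h.max(0)).astype(int)+3
    o=np.zeros(((y1-y0)*S,(x1-x0)*S),np.uint8); cv2.fillPoly(o,[np.round((h+.5-[x0,y0])*S-.5).astype(np.int32)],1)
    r=np.zeros((384,512)); r[y0:y1,x0:x1]=cv2.resize(o.astype(float),None,fx=1/S,fy=1/S,interpolation=cv2.INTER_AREA); return r
from scipy.optimize import minimize
def fit(w,z,g):
    ms=[mask(v,cen(hull(v,pose(P,*g,z)))) for v in w]
    def cost(p):
        p=np.array(p)*[.01,.01,.1]; return sum(np.abs(rast(v,hull(v,pose(P,*p,z)))-m).sum() for v,m in zip(w,ms))
    r=minimize(cost,np.array(g)/[.01,.01,.1],method='Nelder-Mead',options=dict(initial_simplex=np.array(g)/[.01,.01,.1]+np.array([[0,0,0],[.5,0,0],[0,.5,0],[0,0,.8]]),xatol=1e-3,fatol=.01))
    p=r.x*[.01,.01,.1]; print([v.n for v in w],p.round(4),np.degrees(p[2]).round(2),'cost',round(r.fun,1)); return p
for w in ([vs[0]],[vs[1]],vs):
    q=fit(w,.06,(.666,-.084,0.02))
for o in(-.094,-.188):
    c,s=np.cos(.139),np.sin(.139)
    for w in ([vs[1]],): fit(w,.004,(.4326+o*c,-.3617+o*s,.139)) 
for v in vs:
    v.save('w_'+v.n+'.png',(180,140,260,200) if v.n=='side' else (260,130,340,190),[(hull(v,pose(rrect(.078,.062,.01,(z,)),*q,.06)),(255,0,255)) for z in(.0,.044)])
```

```text
['side'] [ 0.6714 -0.0852  0.0536] 3.07 cost 66.3
['top'] [ 0.6698 -0.0854 -0.0064] -0.37 cost 87.7
['side', 'top'] [ 0.6702 -0.0864 -0.0252] -1.45 cost 158.2
['top'] [ 0.3387 -0.3748  0.1578] 9.04 cost 34.3
['top'] [ 0.2455 -0.388   0.1357] 7.78 cost 36.8
```

View pics/w_side.png

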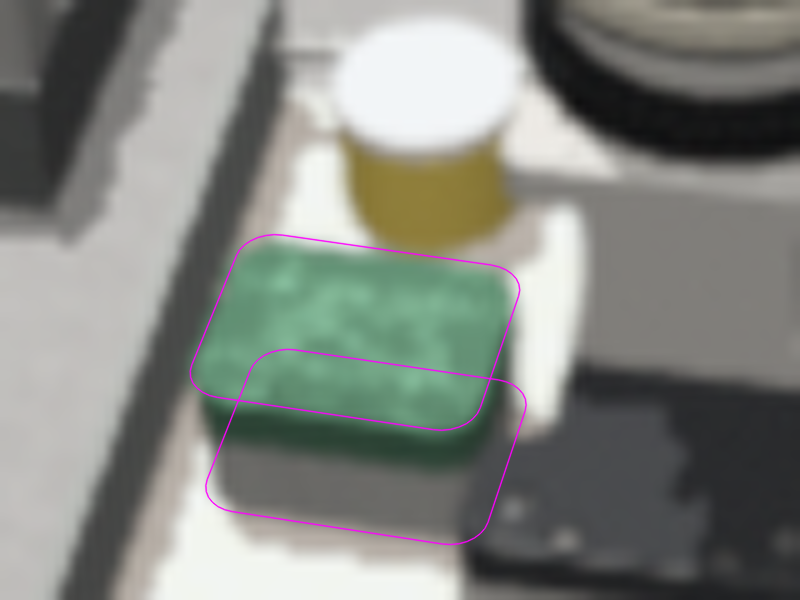

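View pics/w_top.png

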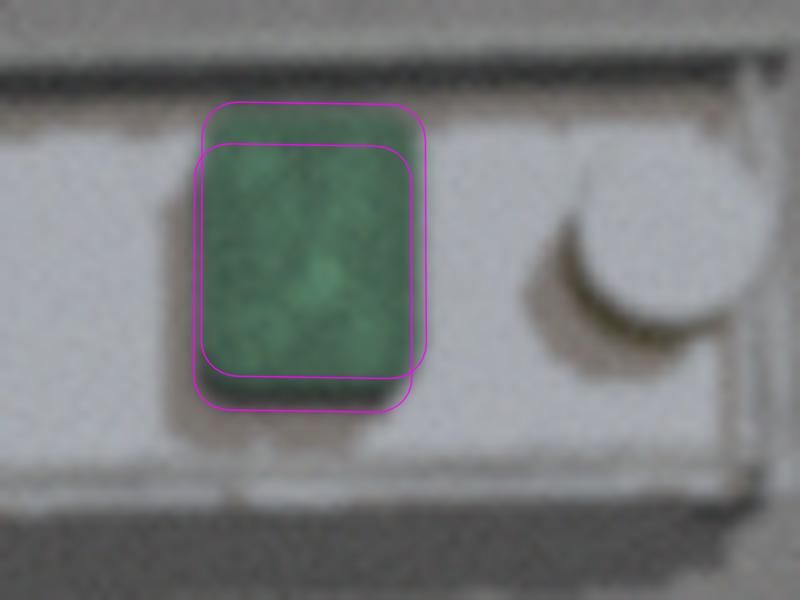

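Request:
arm_command(plan=[2.7,3.9,0,0,0,0,0,2.7,3.9,0,0,0,0,0,2.7,3.9,0,0,0,0,0,2.7,3.9,0,0,0,0,0,2.9,3.8,0,0,0,0,0,0,0,2,0,0,-1.9,0,0,0,3,0,0,0,0,0,0,0,0,0,0,0])

```text
time: 17.08
tool_pos: [0.667, -0.0803, 0.1689]
ee_rot: [-3.14, 0.007, 0.035]
wrist_force: [-0.6, -0.6, -0.2]
width: 0.0939
```

Run:
```python
from h import *
goto(.670,-.0855,.079,1.5)
```

```text
t 17.07 pos [ 0.667  -0.0803  0.1689] yaw 1.99 tilt [-0.1   0.39] q [-0.2   0.38  1.11  0.    1.66  1.33] w 0.0939 F [-0.6 -0.6 -0.2]
shift tool cm [0.28 0.53 8.99] turn z deg 0.49 | world cm [ 0.3  -0.52 -8.99]
```

Request:
arm_command(plan=[0,0.5,2,0,0,0.5,0,0,0,2,0,0,0,0,0,0,0,0,0,0,0,0,0,0,0,0,0,0])

```text
time: 17.58
tool_pos: [0.6688, -0.0871, 0.1328]
ee_rot: [3.141, -0.0, 0.024]
wrist_force: [-0.9, 0.3, 0.2]
width: 0.0939
```

Run:
```python
from h import *
goto(.670,-.0855,.079,1.5)
v=V('side');v.save('g13s.png',(170,110,260,210))
v=V('top');v.save('g13t.png',(250,110,340,190))
```

```text
t 17.57 pos [ 0.6688 -0.0871  0.1328] yaw 1.39 tilt [ 0.01 -0.02] q [-0.21  0.39  1.16 -0.    1.59  1.33] w 0.0939 F [-0.9  0.3  0.2]
shift tool cm [ 0.12 -0.16  5.38] turn z deg -0.11 | world cm [ 0.12  0.16 -5.38]
```

View pics/g13s.png

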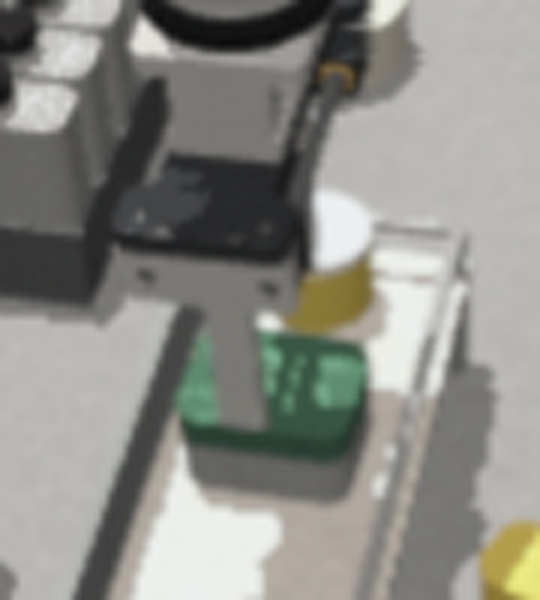

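View pics/g13t.png

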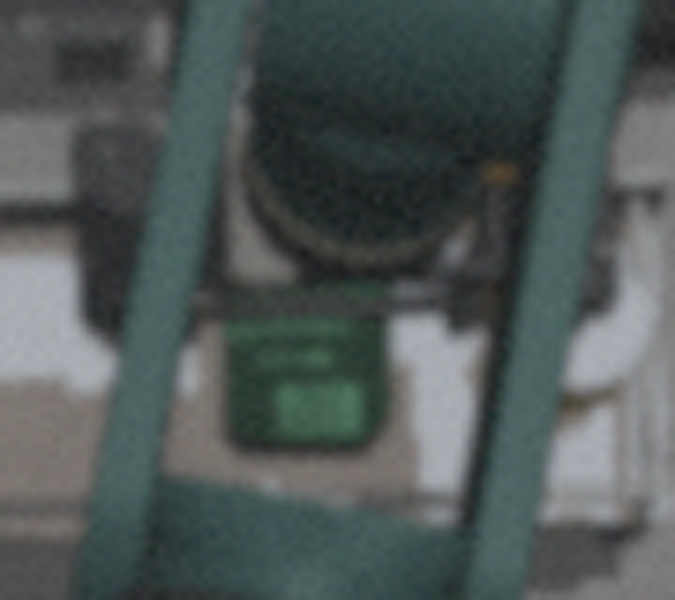

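Request:
arm_command(plan=[0.1,-0.15,2,0,0,0,0,0,0,2.3,0,0,0,0,0,0,1,0,0,0,0,0,0,0,0,0,0,0,0,0,0,0,0,0,1,0,0,0,0,0,0,1,0,0,0,0,0,0,1,0,0,0,0,0,0,1])

```text
time: 18.68
tool_pos: [0.67, -0.0858, 0.0802]
ee_rot: [3.141, -0.001, 0.024]
wrist_force: [0.0, -0.6, 0.7]
width: 0.0621
```

Run:
```python
from h import *
goto(.4326,-.3617,.079,7.95)
v=V('side');v.save('g14s.png',(170,110,260,210))
```

```text
t 18.68 pos [ 0.67   -0.0858  0.0802] yaw 1.38 tilt [ 0.04 -0.07] q [-0.21  0.42  1.23 -0.    1.49  1.34] w 0.0621 F [ 0.  -0.6  0.7]
shift tool cm [-24.4   27.01   0.12] turn z deg -6.57 | world cm [-23.74 -27.59  -0.12]
```

View pics/g14s.png

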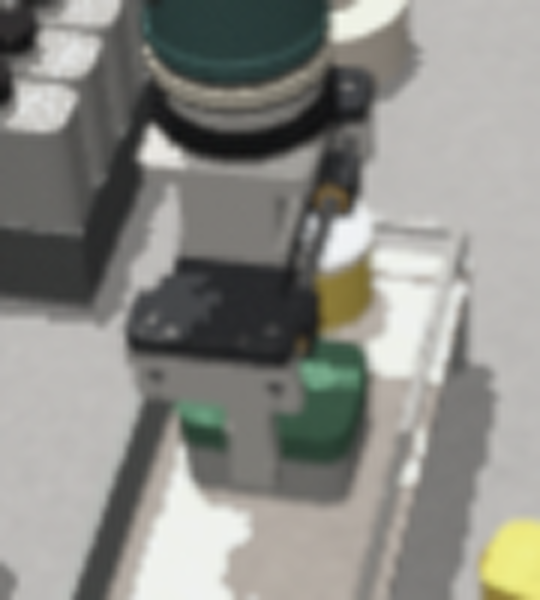

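Request:
arm_command(plan=[0,0,-1,0,0,0,1,0,0,-3,0,0,0,1,0,0,-4,0,0,0,1,0,0,-3,0,0,0,1,-3,3,0,0,0,0,1,-3.5,4,0,0,0,0,1,-3.5,4,0,0,0,0,1,-3.5,4,0,0,0,0,1])

```text
time: 19.73
tool_pos: [0.5371, -0.2397, 0.1897]
ee_rot: [3.142, 0.0, 0.025]
wrist_force: [1.2, -0.7, -1.2]
width: 0.0621
```

Request:
arm_command(plan=[-3.5,4,0,0,0,0,1,-3.5,4,0,0,0,0,1,-3.5,4,0,0,0,0,1,-0.4,0,0,0,0,-6.6,1,0,0,3,0,0,0,1,0,0,3,0,0,0,1,0,0,0,0,0,0,1])

```text
time: 20.6
tool_pos: [0.4307, -0.3598, 0.1267]
ee_rot: [-3.136, 0.004, 0.139]
wrist_force: [0.1, -0.7, -1.5]
width: 0.062
```

Run:
```python
from h import *
goto(.4326,-.3617,.0242,7.95)
v=V('side');v.save('g15s.png',(280,90,400,190))
v=V('top');v.save('g15t.png',(340,190,430,330))
```

```text
t 20.6 pos [ 0.4307 -0.3598  0.1267] yaw 7.98 tilt [-0.32  0.23] q [-0.8   0.15  1.47  0.    1.52  0.63] w 0.062 F [ 0.1 -0.7 -1.5]
shift tool cm [ 0.17  0.21 10.25] turn z deg 0.03 | world cm [  0.19  -0.19 -10.25]
```

View pics/g15s.png

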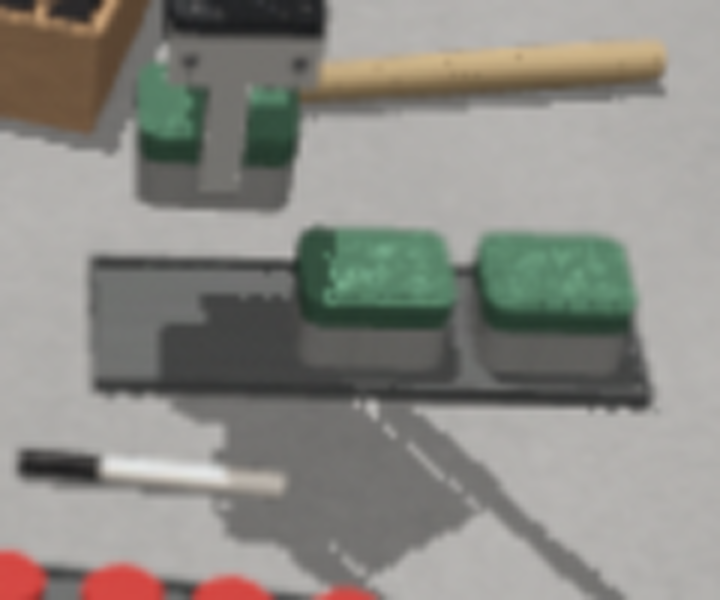

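View pics/g15t.png

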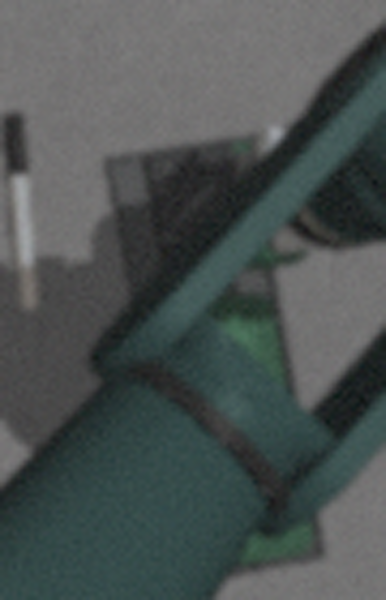

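Side view: green tin held upright above the empty place (tin at zoom px (215,140)). Descend most of the way with the correction.

Request:
arm_command(plan=[0.2,0.2,3,0,0,0,1,0,0,4,0,0,0,1,0,0,1.5,0,0,0,1,0,0,0.5,0,0,0,1,0,0,0,0,0,0,1,0,0,0,0,0,0,1])

```text
time: 21.45
tool_pos: [0.4355, -0.3641, 0.0414]
ee_rot: [3.139, -0.002, 0.139]
wrist_force: [-0.3, -1.0, -1.2]
width: 0.062
```

Run:
```python
from h import *
goto(.4326,-.3617,.0242,7.95)
```

```text
t 21.45 pos [ 0.4355 -0.3641  0.0414] yaw 7.99 tilt [ 0.16 -0.11] q [-0.8   0.22  1.57 -0.    1.35  0.64] w 0.062 F [-0.3 -1.  -1.2]
shift tool cm [-0.25 -0.27  1.72] turn z deg 0.04 | world cm [-0.29  0.24 -1.72]
```

Request:
arm_command(plan=[-0.2,-0.25,0,0,0,0,1,0,0,0,0,0,0,1,0,0,0,0,0,0,1,0,0,0,0,0,0,1])

```text
time: 21.95
tool_pos: [0.4322, -0.3609, 0.0396]
ee_rot: [3.141, -0.0, 0.139]
wrist_force: [0.6, -0.3, -1.2]
width: 0.0618
```

Run:
```python
from h import *
goto(.4326,-.3617,.0242,7.95)
v=V('side');v.save('g16s.png',(280,90,400,190))
```

```text
t 21.95 pos [ 0.4322 -0.3609  0.0396] yaw 7.98 tilt [ 0.01 -0.  ] q [-0.8   0.21  1.58 -0.    1.35  0.64] w 0.0618 F [ 0.6 -0.3 -1.2]
shift tool cm [0.03 0.08 1.54] turn z deg 0.03 | world cm [ 0.04 -0.08 -1.54]
```

View pics/g16s.png

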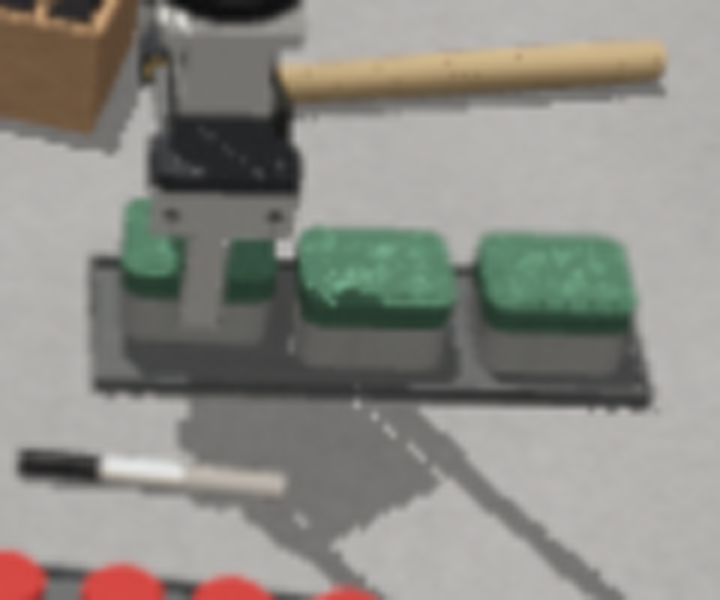

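Request:
arm_command(plan=[0,0.1,0.8,0,0,0,1,0,0,0.4,0,0,0,1,0,0,0.2,0,0,0,1,0,0,0.1,0,0,0,1,0,0,0.05,0,0,0,1,0,0,0,0,0,0,1,0,0,0,0,0,0,1])

```text
time: 22.88
tool_pos: [0.4325, -0.362, 0.0242]
ee_rot: [3.141, -0.0, 0.139]
wrist_force: [-0.3, 0.2, -1.7]
width: 0.0618
```

Request:
arm_command(plan=[0,0,0.05,0,0,0,1,0,0,0.05,0,0,0,1,0,0,0,0,0,0,1,0,0,0,0,0,0,1])

```text
time: 23.38
tool_pos: [0.4325, -0.362, 0.0242]
ee_rot: [3.141, -0.0, 0.139]
wrist_force: [-2.1, 2.1, 5.4]
width: 0.0618
```

Request:
arm_command(plan=[0,0,0,0,0,0,0.15,0,0,0,0,0,0,0.15,0,0,0,0,0,0,0.15,0,0,-1,0,0,0,0.15,0,0,-4,0,0,0,0.1,0,0,-5,0,0,0,0,1,-4,-5,0,0,0,0,2,-5,-5,0,0,8,0])

```text
time: 24.38
tool_pos: [0.4475, -0.2776, 0.2166]
ee_rot: [3.14, -0.002, -0.006]
wrist_force: [0.4, -0.6, -0.4]
width: 0.0941
```

Request:
arm_command(plan=[3,-5,0,0,0,0,0,3,-5,0,0,0,0,0,3,-5,0,0,0,0,0,2,-5,0,0,0,0,0,0,-2,0,0,0,0,0,0,0,0,0,0,0,0])

```text
time: 25.12
tool_pos: [0.5573, -0.0572, 0.2143]
ee_rot: [3.141, -0.0, 0.002]
wrist_force: [-0.5, -0.3, 0.3]
width: 0.094
```

Run:
```python
from h import *
from shelf import one
import trays
goto(.665,.131,.2,0)
vs=[V('side'),V('top')]
for w in ([vs[0]],[vs[1]]): trays.fit('wax',w)
one(vs,'green',rrect(.078,.062,.01,(.028,.044)),.004,(.4326,-.3617),yaw=.139)
vs[0].save('g17s.png',(280,90,400,190));vs[1].save('g17t.png',(340,200,430,330))
vs[1].save('g18t.png',(140,120,345,290))
```

```text
t 25.23 pos [ 0.5572 -0.0591  0.2141] yaw -0.07 tilt [ 0.07 -0.02] q [-0.21  0.11  1.34 -0.    1.69  1.37] w 0.0942 F [ 0.3 -0.4  0.1]
shift tool cm [ 10.76 -19.02   1.41] turn z deg -0.07 | world cm [10.78 19.01 -1.41]
wax ['side'] [ 0.4339 -0.3596  0.1458] deg 8.36 res [ 0.1 -0.  -0.1  0. ]
   area ratio [0.88, 0.92]
wax ['top'] [ 0.4317 -0.3621  0.1379] deg 7.9 res [-0. -0.  0.  0.]
   area ratio [0.97, 0.97]
green ['side'] [ 0.432  -0.3617] res [ 0. -0.] area [0.92]
green ['top'] [ 0.4303 -0.3631] res [ 0. -0.] area [0.96]
green ['side', 'top'] [ 0.4311 -0.3627] res [ 0.3 -0.2 -0.1 -0.3] area [0.92, 0.96]
```

View pics/g17s.png

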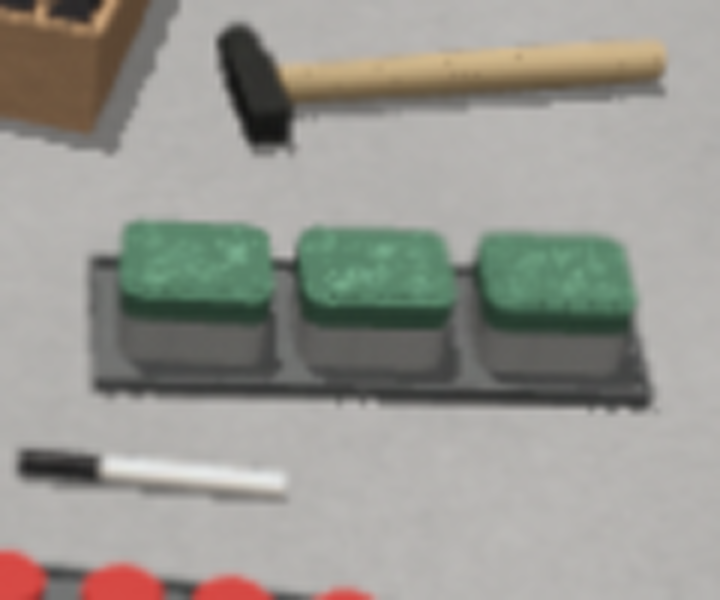

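View pics/g17t.png

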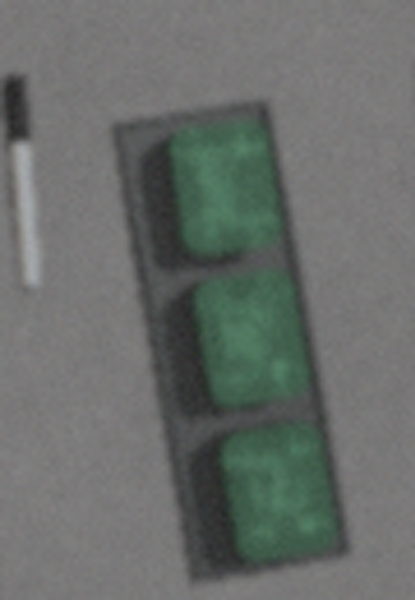

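View pics/g18t.png

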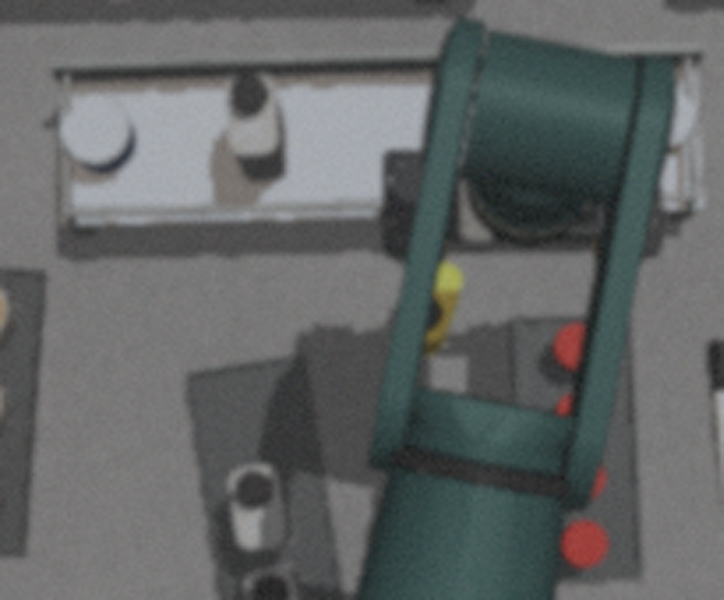

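Run:
```python
from h import *
from shelf import one
vs=[V('side'),V('top')]
c=one(vs,'black',circ(.0145,(.103,.116)),.06,(.6776,.1312))
for v,cc in zip(vs,c):
    pl=[]
    for yd,col in((0,(255,0,255)),(6,(0,255,255))):
        y=np.radians(yd); q=[cc[0]-.013*np.cos(y),cc[1]-.013*np.sin(y)]
        for z in(.06,.158): pl.append((hull(v,pose(rrect(.06,.036,.012,(z,)),*q,y,0)),col))
    b=(160,195,240,270) if v.n=='side' else (185,130,245,175)
    v.save('o_'+v.n+'.png',b,pl); v.save('oo_'+v.n+'.png',b)
```

```text
black ['side'] [0.6796 0.1295] res [ 0. -0.] area [1.0]
black ['top'] [0.6794 0.1319] res [ 0. -0.] area [0.89]
black ['side', 'top'] [0.6793 0.1308] res [-0.1  0.5  0.4  0. ] area [1.0, 0.89]
```

View pics/o_side.png

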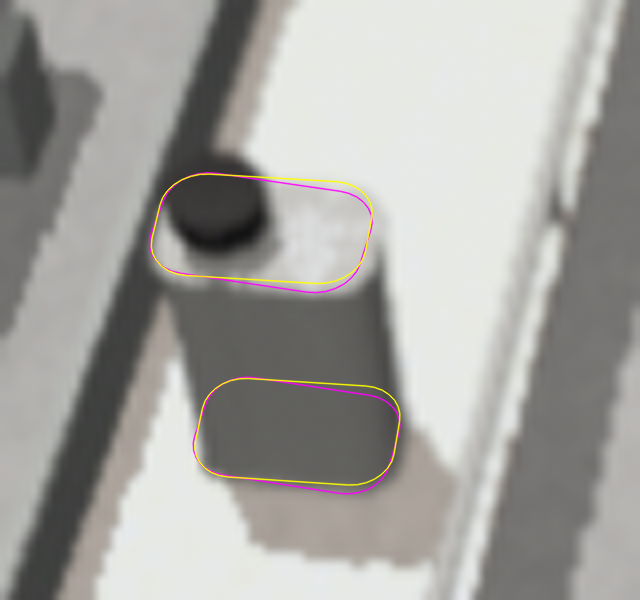

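View pics/o_top.png

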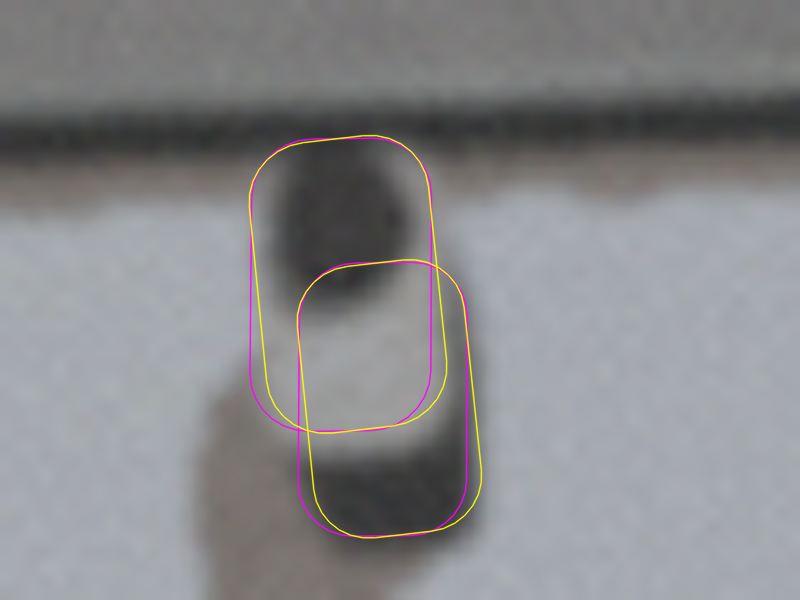

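Request:
arm_command(plan=[2.1,-3.8,0,0,0,0,0,2.1,-3.8,0,0,0,0,0,2.1,-3.8,0,0,0,0,0,2.1,-3.8,0,0,0,0,0,2.3,-3.7,0,0,0,-4,0,0,0,0,0,0,0,0.2,0,0,0,0,0,0,0.2,0,0,0,0,0,0,0.2])

```text
time: 26.42
tool_pos: [0.6644, 0.1295, 0.2142]
ee_rot: [3.141, -0.0, 0.067]
wrist_force: [-0.2, -0.8, 0.0]
width: 0.0756
```

Run:
```python
from h import *
goto(.6645,.130,.109,4)
vs=[V('side'),V('top')]
vs[0].save('g19s.png',(150,150,250,270));vs[1].save('g19t.png',(170,100,260,190))
```

```text
t 26.43 pos [0.6644 0.1295 0.2142] yaw 3.86 tilt [ 0.03 -0.02] q [ 0.11  0.38  1.02 -0.    1.74  1.61] w 0.0756 F [-0.2 -0.8  0. ]
shift tool cm [ 0.02 -0.05 10.52] turn z deg -0.14 | world cm [ 1.000e-02  5.000e-02 -1.052e+01]
```

View pics/g19s.png

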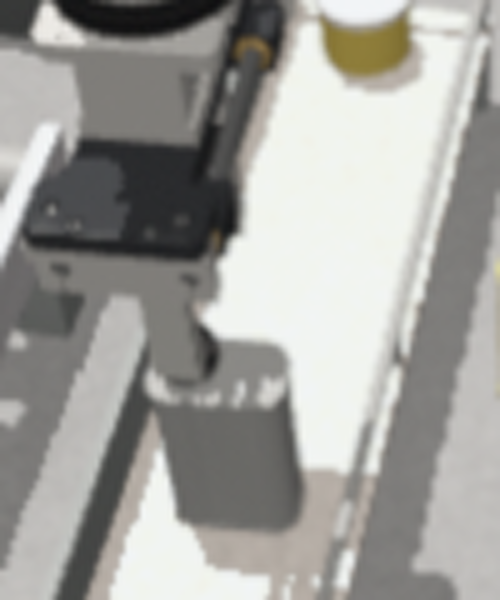

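View pics/g19t.png

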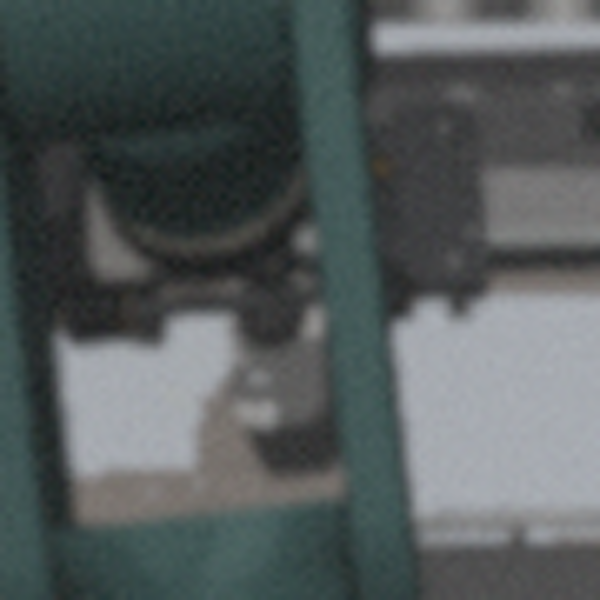

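Request:
arm_command(plan=[0,0,3,0,0,0,0.2,0,0,4,0,0,0,0.2,0,0,2.5,0,0,0,0.2,0,0,1,0,0,0,0.2,0,0,0,0,0,0,0.2,0,0,0,0,0,0,0.6,0,0,0,0,0,0,1,0,0,0,0,0,0,1])

```text
time: 27.52
tool_pos: [0.665, 0.1311, 0.1098]
ee_rot: [3.142, -0.002, 0.07]
wrist_force: [-0.3, 0.0, -0.0]
width: 0.0484
```

Request:
arm_command(plan=[0,0,0,0,0,0,1,0,0,0,0,0,0,1])

```text
time: 27.78
tool_pos: [0.6648, 0.1309, 0.109]
ee_rot: [3.141, -0.001, 0.069]
wrist_force: [0.8, -0.9, 1.1]
width: 0.0359
```

Run:
```python
from h import *
goto(.4505,.1424,.109,9.2)
vs=[V('side'),V('top')]
vs[0].save('g20s.png',(150,150,250,270))
```

```text
t 27.77 pos [0.6648 0.1309 0.109 ] yaw 3.98 tilt [ 0.03 -0.03] q [ 0.11  0.41  1.19 -0.    1.55  1.61] w 0.0359 F [ 0.8 -0.9  1.1]
shift tool cm [-21.29  -2.64   0.  ] turn z deg -5.22 | world cm [-21.43   1.15  -0.  ]
```

View pics/g20s.png

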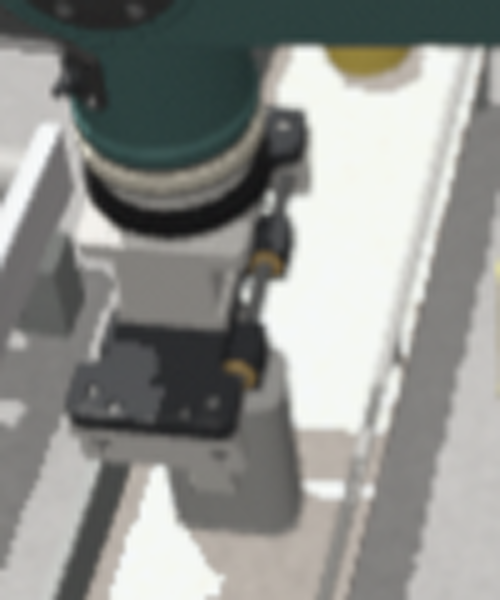

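Request:
arm_command(plan=[0,0,-1,0,0,0,1,0,0,-3,0,0,0,1,0,0,-4,0,0,0,1,0,0,-4,0,0,0,1,-2,0,-1,0,0,0,1,-4,-0.6,0,0,0,0,1,-4,-0.6,0,0,0,0,1,-4,-0.6,0,0,0,0,1])

```text
time: 28.88
tool_pos: [0.5222, 0.1395, 0.2388]
ee_rot: [-3.141, 0.0, 0.07]
wrist_force: [-0.2, -0.0, -1.4]
width: 0.0361
```

Request:
arm_command(plan=[-4,-0.6,0,0,0,0,1,-3,-0.2,0,0,0,0,1,0,0,0,0,0,-5.2,1,0,0,3,0,0,0,1,0,0,3,0,0,0,1,0,0,0,0,0,0,1,0,0,0,0,0,0,1,0,0,0,0,0,0,1])

```text
time: 29.88
tool_pos: [0.4542, 0.1426, 0.1806]
ee_rot: [-3.142, -0.003, 0.16]
wrist_force: [-1.1, -0.4, -1.5]
width: 0.0364
```

Run:
```python
from h import *
goto(.452,.1424,.053,9.2)
vs=[V('side'),V('top')]
vs[0].save('g21s.png',(240,180,390,310))
```

```text
t 29.88 pos [0.4542 0.1426 0.1806] yaw 9.18 tilt [-0.   -0.18] q [ 0.19 -0.07  1.6   0.    1.61  1.6 ] w 0.0364 F [-1.1 -0.4 -1.5]
shift tool cm [-2.200e-01 -1.000e-02  1.276e+01] turn z deg -0.02 | world cm [ -0.22  -0.02 -12.76]
```

View pics/g21s.png

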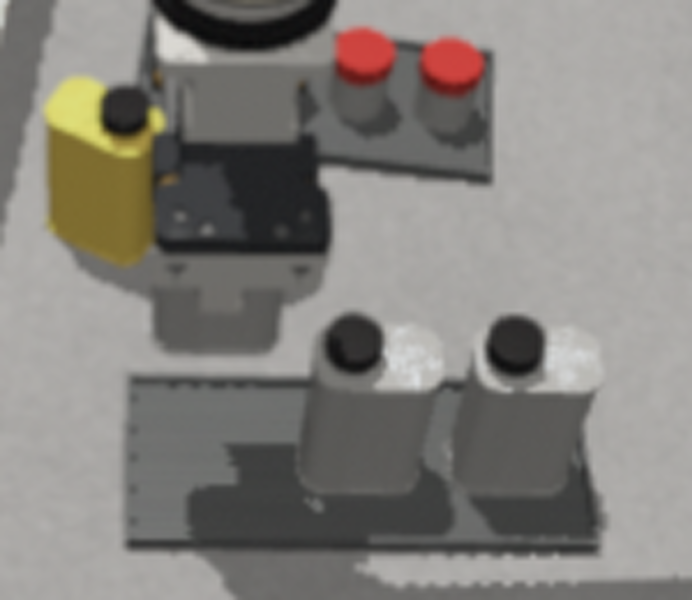

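Request:
arm_command(plan=[-0.2,0,3,0,0,0,1,0,0,4,0,0,0,1,0,0,3,0,0,0,1,0,0,1.5,0,0,0,1,0,0,0,0,0,0,1,0,0,0,0,0,0,1,0,0,0,0,0,0,1])

```text
time: 30.85
tool_pos: [0.4525, 0.1423, 0.0654]
ee_rot: [3.142, -0.003, 0.16]
wrist_force: [-0.4, -1.0, -1.2]
width: 0.0363
```

Run:
```python
from h import *
goto(.452,.1424,.053,9.2)
vs=[V('side'),V('top')]
vs[0].save('g22s.png',(240,180,390,310))
```

```text
t 30.85 pos [0.4525 0.1423 0.0654] yaw 9.18 tilt [ 0.   -0.19] q [ 0.19 -0.    1.77 -0.    1.38  1.6 ] w 0.0363 F [-0.4 -1.  -1.2]
shift tool cm [-0.05 -0.02  1.24] turn z deg -0.02 | world cm [-0.05  0.01 -1.24]
```

View pics/g22s.png

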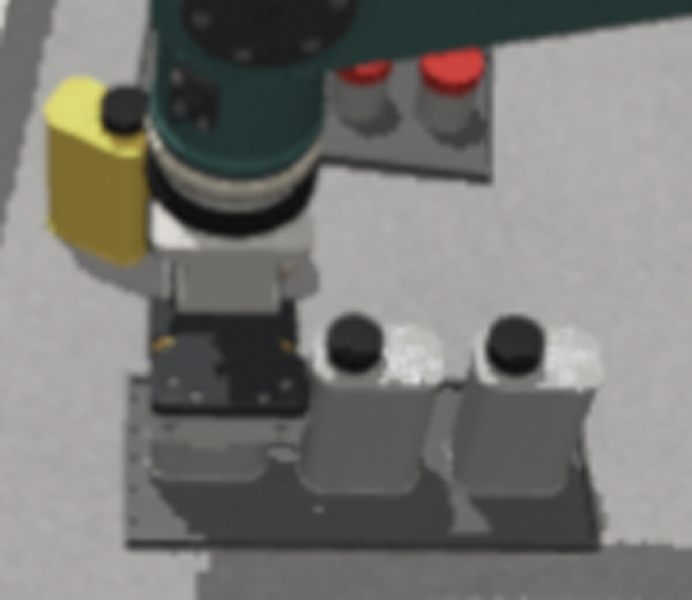

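Request:
arm_command(plan=[0,0,0.6,0,0,0,1,0,0,0.4,0,0,0,1,0,0,0.15,0,0,0,1,0,0,0.05,0,0,0,1,0,0,0,0,0,0,1,0,0,0,0,0,0,1])

```text
time: 31.7
tool_pos: [0.4514, 0.1421, 0.0529]
ee_rot: [3.141, -0.0, 0.16]
wrist_force: [-2.1, -0.4, 6.1]
width: 0.0361
```

Request:
arm_command(plan=[0,0,0,0,0,0,0.3,0,0,0,0,0,0,0.3,0,0,0,0,0,0,0.3,0,0,-1,0,0,0,0.3,0,0,-4,0,0,0,0.3,0,0,-5,0,0,0,0.3,0,0,-5,0,0,0,0.3,2,4,-2,0,0,0,0.3])

```text
time: 32.7
tool_pos: [0.4785, 0.1073, 0.2271]
ee_rot: [-3.141, -0.008, 0.165]
wrist_force: [-0.4, -0.8, -0.1]
width: 0.0658
```

Request:
arm_command(plan=[2,5,0,0,0,5,0.3,1,6,0,0,0,4,0.3,0,6,0,0,0,0,0.3,0,6,0,0,0,0,0.3,0,6,0,0,0,0,0.3,0,6,0,0,0,0,0.3,0,6,0,0,0,0,0.3,0,0,0,0,0,0,0.3])

```text
time: 33.7
tool_pos: [0.5195, -0.3035, 0.2211]
ee_rot: [3.141, 0.001, -0.003]
wrist_force: [0.3, 0.6, 0.4]
width: 0.0659
```

Run:
```python
from h import *
from shelf import one
import trays
goto(.445,-.1212,.2,0)
vs=[V('side'),V('top')]
C=circ(.0145,(.102,.116))+[.013,0,0]
for n in ('oblong','small','lever','wax'):
    for w in ([vs[0]],[vs[1]]): trays.fit(n,w)
one(vs,'black',C,.004,(.4505,.1424),yaw=.16)
vs[0].save('g23s.png',(200,100,390,384))
vs[1].save('g23t.png',(90,120,430,330)); vs[1].save('g24t.png',(180,215,250,310))
```

```text
t 33.8 pos [ 0.5204 -0.2997  0.2218] yaw 0.12 tilt [-0.04  0.  ] q [-0.62  0.2   1.23  0.    1.71  0.95] w 0.0658 F [1.  0.  0.4]
shift tool cm [ -7.5  -17.87   2.18] turn z deg 0.12 | world cm [-7.54 17.85 -2.18]
oblong ['side'] [0.4522 0.1417 0.1558] deg 8.93 res [ 0.1 -0.  -0.1  0. ]
   area ratio [0.74, 0.71]
oblong ['top'] [0.449  0.1415 0.153 ] deg 8.77 res [-0. -0.  0.  0.]
   area ratio [0.62, 0.62]
small ['side'] [ 0.4472 -0.1218  0.0234] deg 1.34 res [ 0.1 -0.  -0.1  0.1  0.  -0. ]
   area ratio [0.98, 0.99, 0.95]
small ['top'] [ 0.4452 -0.1211  0.018 ] deg 1.03 res [ 0.1 -0.1 -0.2 -0.1  0.1  0.1]
   area ratio [1.0, 0.99, 0.96]
lever ['side'] [ 0.4572  0.371  -0.043 ] deg -2.47 res [ 0.  0. -0. -0.]
   area ratio [0.87, 0.92]
lever ['top'] [ 0.4561  0.3728 -0.0578] deg -3.31 res [ 0.  -0.1 -0.   0.1]
   area ratio [0.96, 0.95]
wax ['side'] [ 0.4339 -0.3597  0.1459] deg 8.36 res [ 0.1 -0.  -0.1  0. ]
   area ratio [0.88, 0.93]
wax top -0.094 no blob
wax ['top'] [ 0.4317 -0.363   0.1315] deg 7.54 res [ 0. -0.]
   area ratio [0.98]
black ['side'] [0.4504 0.1428] res [ 0. -0.] area [0.8]
black ['top'] [0.4478 0.1434] res [0. 0.] area [0.66]
black ['side', 'top'] [0.4494 0.1432] res [ 0.4  0.2  0.1 -0.6] area [0.8, 0.66]
```

View pics/g23s.png

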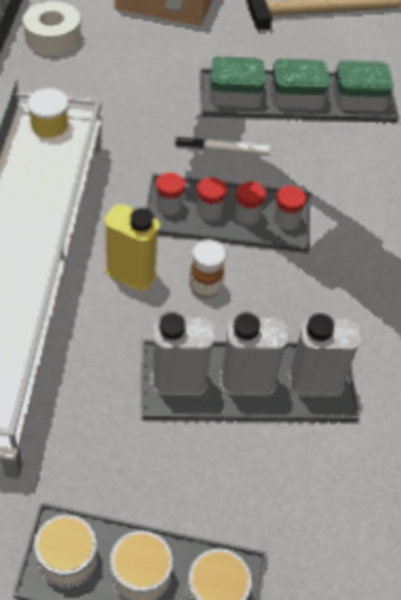

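View pics/g23t.png

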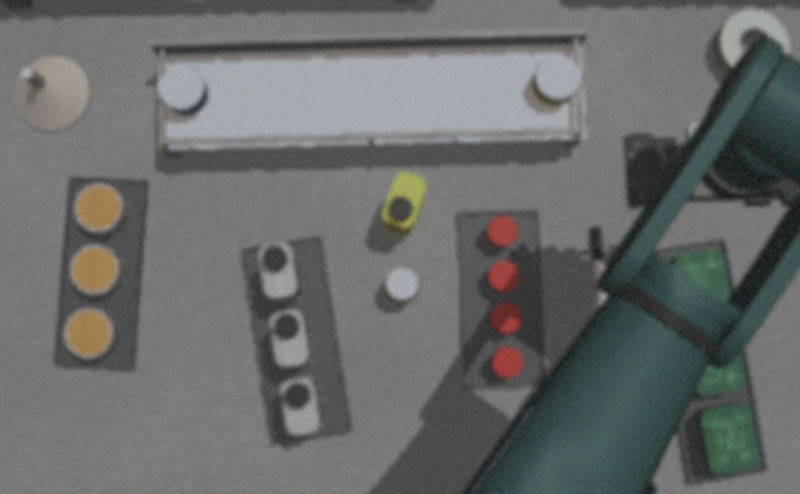

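View pics/g24t.png

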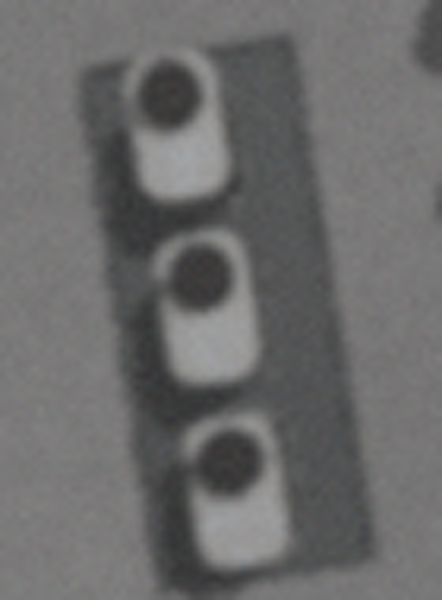

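Run:
```python
from bench import close_job
print(close_job())
```

```text
the job is handed in; nothing more can be done
None
```

All four tins now stand upright in the empty place of their own tray, and the job is handed in. I moved them in this order: red-capped, gold-lidded, green-lidded, then the tall oblong with its cap on the same side as its neighbours. Each was lowered until the wrist showed about 5–10 N of contact, then released.

| Tin | Offset from centre of its place, along the row | Offset across the row |
|---|---|---|
| Small (red cap) | about 2 mm short | under 0.5 mm |
| Lever (gold lid) | under 0.5 mm | about 1 mm |
| Wax (green lid) | about 1.5 mm short | about 1–2 mm |
| Oblong (tall) | about 1–2 mm short | about 1–2 mm |

- **Accuracy:** these offsets come from comparing camera measurements before and after placing. The two cameras disagreed with each other by 1–3 mm, so the errors are close to what the calibration can resolve. I left the 1–2 mm errors uncorrected.
- **Alignment:** the wax and oblong tins look parallel to their neighbours in the pictures. I set their angles by turning the gripper to the row and did not measure them separately afterwards.
- **Jar and yellow tin:** the jar is where it started to within a pixel, and I did not touch the yellow look-alike.
- **Last look:** in the final top view the arm partly hid the wax tray. I had checked that tray in both views just after placing, and it still looked right in the side view. The gripper was clear of everything at about 34 s, well inside the 125 s limit.

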